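Transfer dried finds from the drying rack to the microscope tray in register order

TASK

The four small clay finds on the drying rack are dry: move them into the grey compartment tray for the microscope in the same order in which they now lie, since that is how the register lists them, so that the leftmost find on the rack comes into the leftmost compartment and so on (left as seen from the robot, the same for rack and tray). Each must stand upright on its base in the middle of its compartment; set them down gently, never letting one drop, and leave the jar, the loupe and the brush where they are.

Things in the scene. Friction and masses are not known exactly. Their poses are not given: they have to be found in the camera images.
- weight_mid (a point): loom weight of fired clay, a loose four-sided block that tapers upward: 44 x 44 mm at the foot, 27 mm at the top, 60 mm high, a small dark cross hole near the top; 0.12 to 0.2 kg. Point: its centre, 30 mm above its underside, where it is 37 mm wide. z up, x and y square to its faces.
- whorl_mid (a point): spindle whorl of fired clay, a loose round double cone with a small dark hole in the top: 42 mm across in a straight band 11 to 22 mm above its underside, 34 mm high; 0.05 to 0.08 kg. Point: its centre, 17 mm above its underside. z up.
- flask_mid (a point): small flask of fired clay, loose and round, with a narrow neck: belly 38 mm across and straight from 8 to 32 mm above its underside, neck 15 mm, lip 22 mm, 66 mm high, the tallest of the four; 0.07 to 0.12 kg. Point: on its axis, 33 mm above its underside. z up.
- lamp_mid (a point): clay oil lamp, loose: low round body 42 mm across, 30 mm high (side straight 8 to 22 mm above underside), spout 19 mm wide towards its +x; 57 mm long; 0.05 to 0.08 kg. Point: half-way along its length, 15 mm above underside; the round body's axis, where to grip, lies 7.5 mm towards -x. x along its length, z up; starts along the row within about 20 degrees, spout to the left.
- dish_weight: the white shallow round dish in which the loom weight lies at the start (the four dishes are alike): 78 mm across, 10 mm high, rim 3 mm thick standing 6 mm above its floor. Fixed in the rack, stays behind empty. Origin: centre of its underside, 18 mm above the bench; its floor is 4 mm higher. Axes as the rack's.
- dish_whorl: the white shallow round dish in which the spindle whorl lies at the start (the four dishes are alike): 78 mm across, 10 mm high, rim 3 mm thick standing 6 mm above its floor. Fixed in the rack, stays behind empty. Origin: centre of its underside, 18 mm above the bench; its floor is 4 mm higher. Axes as the rack's.
- dish_flask: the white shallow round dish in which the flask lies at the start (the four dishes are alike): 78 mm across, 10 mm high, rim 3 mm thick standing 6 mm above its floor. Fixed in the rack, stays behind empty. Origin: centre of its underside, 18 mm above the bench; its floor is 4 mm higher. Axes as the rack's.
- dish_lamp: the white shallow round dish in which the lamp lies at the start (the four dishes are alike): 78 mm across, 10 mm high, rim 3 mm thick standing 6 mm above its floor. Fixed in the rack, stays behind empty. Origin: centre of its underside, 18 mm above the bench; its floor is 4 mm higher. Axes as the rack's.
- rack: drying rack, fixed: low steel frame 370 mm long, 78 mm deep, carrying the four dishes in a row, 84 mm apart: centres at y = +126, +42, -42, -126 mm in its frame, x = 0. Origin: centre of its footprint, on the bench. x away from the robot, y along the row to the robot's left, z up; turned by up to 7 degrees. It stands nearer to the robot than the tray, or farther.
- tray: grey tray, fixed, empty, 325 mm long, 100 mm deep, one row of four compartments 75 mm (along the row) by 90 mm: centres at y = +120, +40, -40, -120 mm in its frame, x = 0. Floor 5 mm above the bench; walls 10 mm, dividers 8.5 mm above the floor, 5 mm thick. Origin: centre of its underside, on the bench. x away from the robot, y along the row to its left, z up; turned by up to 7 degrees.
- jar: small screw jar of amber glass with a black lid, 52 mm across, 55 mm high, standing loose on the bench beside the work; not part of the job. Origin: centre of its underside.
- loupe: black eye loupe, a waisted round magnifier 46 mm across and 36 mm high, standing loose on the bench beside the work; not part of the job. Origin: centre of its underside.
- brush: brush 170 mm long lying loose on the bench to the right of the work; not part of the job. Origin: centre of its underside; x along its length.
Mind the look-alikes: they are no part of the job. Leave any blue look-alike of the part that bears lamp_mid alone.

How it is judged:
By the outcome, as a careful person would: the job done as asked, in the order asked, and still so for the second after the job is handed in, with the robot touching nothing.
It also fails if it takes over 96 s, if anything falls off the work surface, if the arm or the gripper's body presses on something with over 40 N, if the wrist force passes 120 N, or if a joint passes its speed limit or range.

ROBOT

A 7-joint arm with a two-finger parallel gripper is mounted at the origin on the work surface. World frame = base frame: x ahead of the robot, y to its left, z up, the work surface at z = 0. Lengths are in m, angles in degrees, forces in N, time in s.
With the tool pointing down it reaches from about 0.4 to 0.9 m from the base axis. Payload 5.5 kg.
Tool frame: the origin (TCP) lies midway between the tips of the shut fingers; the grasp point (between the pads) lies env.tcp_to_grasp behind it (env.tcp_to_grasp is the distance from the TCP to the grasp point, in m); z points along the fingers, y is the line along which they close (so a half turn about z gives the same grasp; the last joint's range is limited). The gripper opens to 92 mm and grips with 3 to 60 N. Pads are 19 mm wide; open, the fingers measure 130 mm over their backs; the gripper's body (75 mm by 190 mm) begins 47 mm behind the grasp point.
Start: joints at [86.643, 28.699, -24.465, 88.831, 12.651, 65.22, -12.049], TCP at [0.206, -0.617, 0.189] pointing down, gripper open.
Joint ranges: [-164.97, 164.97], [-17.58, 116.51], [-87.97, 89.64], [11.32, 138.91], [-80.73, 260.73], [10.89, 115.49], [-147.41, 147.41]. Speed limits (degrees/s): [147.25, 147.25, 180, 180, 180, 180, 180].

INTERFACE

Orientations are given as a 3x3 rotation matrix whose columns are the frame's x, y, z axes.
In Python, from station import env gives the robot as it stands. The module is installed in compiled form; this text tells all that it offers.
- The arm moves only by the tool step_arm, never from a script. Its arguments are lists of equal length, an entry for each row: "fingers": the finger opening in mm, from 0 to 91.8; "delta_pos": the shift along the world's x, y, z in mm, a list of three; "rotation": the turn, a rotation vector about the world's x, y, z in degrees, a list of three. A call has exactly 10 rows; each row is the pose to reach, as a shift and turn from the pose commanded when the call began; what a row does not reach only later rows make up. A row lasts 1/12 s, in which the tool goes at most 41.7 mm and 7.16 degrees, less where a joint would pass 70% of its speed; a pose out of reach is approached as far as the arm can. A call with a gripper value outside its range is refused whole. The fingers move at their own pace and stop on an object; "grip_force" is the grip in N (left out, the last holds). Time passes only in rows, so rows that repeat a pose let the fingers close, or fill a call up. It gives the time, the measured TCP pose, the force, the opening and the grip force at its end, in the units of the state.
- env.observe(): the state, without advancing time (a new reading comes with each control period).
- env.camera(name): name is "scene" or "top" or "wrist"; returns (picture, depth): 400x640x3 uint8, red, green, blue; 400x640 float32, m along the optical axis (not along the pixel's ray), 0 where there is no reading.
- env.camera_info(name): a dict with "vfov" (degrees; the focal length in pixels is half the picture's height over the tangent of half this angle, whatever the lens; pixels are square), "cx", "cy" (the principal point, pixels), "world_from_camera" (4x4, takes a point from camera to world coordinates); the wrist camera has in their place "tool_from_camera" (4x4, takes a point from camera to tool coordinates, whose origin is the TCP and whose axes are the flange's). Camera axes: x right, y up, looking along -z (the intrinsics and any distortion apply to the point x, -y, -z); pixel columns grow to the right and rows downward; lengths in m; the calibration is good to about 2 mm. A picture is of the moment at which its call begins: read the wrist's pose just before it. camera_info takes no time and is no camera call.
- env.finish_job(): hands the job in; it is judged then, once.
Trained networks look in the newest picture that a camera, given by its name, has taken for a name from the list of things; names that differ only in an ending like _2 or _b are one class to them, and where a whole thing is asked for, a point or a joint stands for the part that bears it (a point fixed in the world has none). Each returns a list of dicts, best first, with "confidence" (0 to 1); they miss things now and then, are a little off and sometimes report something else, mostly with a low value. They report only what shows in the picture. A call takes as long as a camera call. They do not tell look-alikes from the thing itself.
- env.masks_of(camera, name): "region" (400x640 bool, what is visible of it) and "extent" ([left, top, width, height] in pixels, round what is visible of it).
The state is a dict: "time": time; "qpos": joint angles; "qd": joint speeds; "joint_torque": joint torques, N m; "eef_pos": TCP position; "tcp_rot": TCP orientation; "wrist_force": force on the tool from outside, world axes, zero at the start; "moment": the same for the moment, N m; "grip_width": opening from 0.0 (shut) to 1.0 (fully open); "gripper_force": force on a finger pad.
Only numpy, scipy, OpenCV 4.12 (cv2) and the standard library are available. Lean on these libraries where they do the work, as an engineer would, in place of code of your own. Each camera call takes 0.05 s, during which the arm holds its last target. There are 200 camera calls.

## Working session

There is one attempt and no reset: what is moved stays moved. The work goes in short steps, Python scripts to look and compute and a tool call to move; the robot and the scene stay as the last step left them, time stands still between calls to the robot, and variables do not carry over. Pictures are saved under pics/ and viewed, at most 14 in all, crops included, and the job is handed in when it is done.

Besides the shell and the picture viewer there is one more tool, called by a JSON object that holds its "op" and its "data", one argument or row to a line. step_arm: Moves the arm, as the interface text tells. Its arguments: {"type":"object","properties":{"fingers":{"type":"array"},"delta_pos":{"type":"array"},"rotation":{"type":"array"},"grip_force":{"type":"number"}},"required":["fingers","delta_pos","rotation"]}

```bash
mkdir -p pics; cat > h.py <<'E'
import numpy as np, cv2
from station import env
def cloud(name):
    s=env.observe(); img,d=env.camera(name); i=env.camera_info(name)
    f=200/np.tan(np.radians(i['vfov']/2))
    v,u=np.mgrid[0:400,0:640]
    P=np.stack([(u-i['cx'])/f*d,-(v-i['cy'])/f*d,-d],-1)
    if 'world_from_camera' in i: T=np.array(i['world_from_camera'])
    else:
        W=np.eye(4);W[:3,:3]=s['tcp_rot'];W[:3,3]=s['eef_pos'];T=W@np.array(i['tool_from_camera'])
    W=P@T[:3,:3].T+T[:3,3]; W[d==0]=np.nan
    return img,d,W
def save(img,n): cv2.imwrite(f'pics/{n}.png',img[...,::-1])
E
python3 - <<'E'
from h import *
print(env.tcp_to_grasp, env.observe())
for c in ['top','scene']:
    print(c,env.camera_info(c))
    img,d,W=cloud(c); save(img,c+'0'); np.save(c+'W.npy',W)
    for n in ['weight_mid','whorl_mid','flask_mid','lamp_mid','dish_weight','rack','tray','jar','loupe','brush']:
        for m in env.masks_of(c,n):
            r=m['region'];p=W[r];p=p[~np.isnan(p[:,0])]
            print(n,round(m['confidence'],2),m['extent'],np.round(np.median(p,0),3) if len(p) else None,np.round(np.percentile(p[:,2],95),3) if len(p) else None)
print(env.camera_info('wrist'))
E
```

```text
0.0188 {'time': 0.0, 'qpos': array([ 86.64450127,  28.75669478, -24.45459738,  88.89177091,
        12.65238889,  65.21964874, -12.0487408 ]), 'qd': array([-0.04502398,  0.18530589,  0.00757309, -0.00499796,  0.01313155,
       -0.02821465, -0.05564379]), 'joint_torque': array([-3.48832136e-04, -5.66590297e+01, -5.81600994e+00, -2.79117322e+01,
       -6.86106551e-02,  3.07356007e-02,  1.98482580e-04]), 'eef_pos': array([ 0.2052763 , -0.61590812,  0.18764661]), 'tcp_rot': array([[ 9.48648648e-01,  3.16331190e-01, -5.66297387e-04],
       [ 3.16331690e-01, -9.48646729e-01,  1.90943848e-03],
       [ 6.67987833e-05, -1.99052404e-03, -9.99998017e-01]]), 'wrist_force': array([-0.26455489, -0.41896688, -0.4584008 ]), 'moment': array([-0.06992685,  0.05452336,  0.0297449 ]), 'gripper_force': 0.0, 'grip_width': 0.9958087282478707}
top {'vfov': 44.358136972561404, 'cx': 320.90082859254835, 'cy': 197.03051161555422, 'world_from_camera': array([[-2.97006940e-03,  9.81325529e-01, -1.92331444e-01,
         2.03855257e-01],
       [-9.99933449e-01, -7.70319063e-04,  1.15110557e-02,
        -1.609
[... 1978 characters left out ...]
tray 0.71 [298.2, 205.0, 132.8, 103.8] [ 0.656 -0.038  0.006] 0.015
jar 0.79 [471.3, 131.4, 28.2, 22.7] [0.621 0.409 0.048] 0.057
loupe 0.8 [426.5, 101.0, 19.0, 19.1] [0.46  0.406 0.029] 0.037
brush 0.94 [156.7, 284.7, 72.4, 42.8] [ 0.529 -0.402  0.018] 0.021
{'vfov': 66.31456890029136, 'cx': 315.2260864795618, 'cy': 196.41054652417264, 'tool_from_camera': array([[-1.64811684e-04,  9.65024145e-01,  2.62160967e-01,
         7.09050239e-02],
       [ 9.99999824e-01,  3.08685335e-04, -5.07616172e-04,
        -5.00563871e-04],
       [-5.70787109e-04,  2.62160837e-01, -9.65024025e-01,
        -1.95994192e-01],
       [ 0.00000000e+00,  0.00000000e+00,  0.00000000e+00,
         1.00000000e+00]])}
```

```bash
python3 - <<'E'
import cv2,numpy as np
a=cv2.imread('pics/top0.png')[130:265,160:460]; b=cv2.imread('pics/scene0.png')[90:330,140:520]
cv2.imwrite('pics/c0.png',np.vstack([cv2.resize(a,(640,288),interpolation=cv2.INTER_CUBIC),cv2.resize(b[:,:],(480,303),interpolation=cv2.INTER_CUBIC).copy() if 0 else cv2.copyMakeBorder(cv2.resize(b,(480,303)),0,0,0,160,0)]))
E
```

```text
(no output)
```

View pics/c0.png

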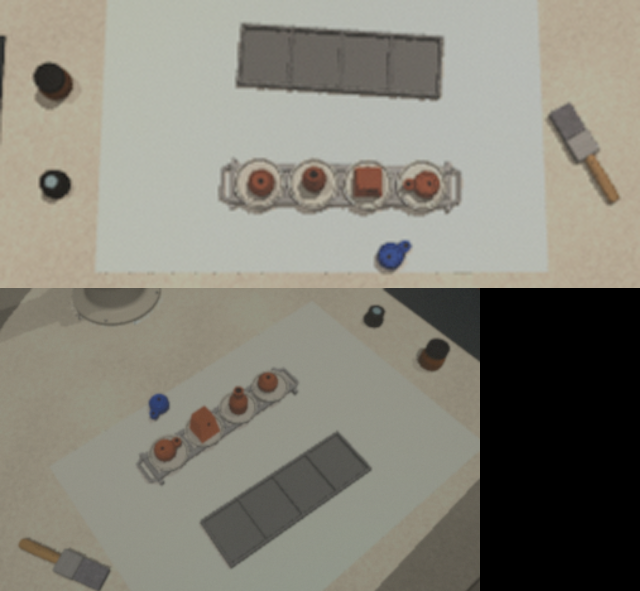

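The picture shows, left to right on the rack, the whorl, flask, weight and lamp (terracotta). The tray is farther away and empty, and the blue lamp look-alike stands nearer the robot. I'll go above the middle for a close look.

{"op": "step_arm", "data": {
  "fingers": [90, 90, 90, 90, 90, 90, 90, 90, 90, 90],
  "delta_pos": [
    [10, 15, 40],
    [30, 45, 75],
    [45, 75, 105],
    [60, 110, 120],
    [75, 145, 130],
    [90, 175, 140],
    [105, 205, 140],
    [125, 235, 140],
    [140, 262, 140],
    [157, 293, 140]
  ],
  "rotation": [
    [0, 0, 3],
    [0, 0, 6],
    [0, 0, 10],
    [0, 0, 14],
    [0, 0, 18],
    [0, 0, 22],
    [0, 0, 26],
    [0, 0, 30],
    [0, 0, 33],
    [0, 0, 36]
  ],
  "grip_force": 20
}}

```text
time: 1.93
eef_pos: [0.363, -0.3226, 0.3291]
tcp_rot: [[0.58, 0.815, 0.0], [0.815, -0.58, -0.001], [-0.001, 0.001, -1.0]]
wrist_force: [0.7, -0.1, 0.4]
grip_width: 0.981
gripper_force: 0.0
```

{"op": "step_arm", "data": {
  "fingers": [90, 90, 90, 90, 90, 90, 90, 90, 90, 90],
  "delta_pos": [
    [17, 33, 0],
    [34, 66, 0],
    [51, 99, 0],
    [68, 132, 0],
    [85, 165, 0],
    [102, 198, 0],
    [119, 231, 0],
    [136, 260, 0],
    [157, 293, 0],
    [157, 293, 0]
  ],
  "rotation": [
    [0, 0, 4],
    [0, 0, 8],
    [0, 0, 12],
    [0, 0, 16],
    [0, 0, 20],
    [0, 0, 24],
    [0, 0, 28],
    [0, 0, 32],
    [0, 0, 35.6],
    [0, 0, 35.6]
  ]
}}

```text
time: 2.77
eef_pos: [0.522, -0.0216, 0.3294]
tcp_rot: [[-0.015, 1.0, 0.003], [1.0, 0.015, 0.005], [0.005, 0.003, -1.0]]
wrist_force: [-0.0, 0.5, 0.2]
grip_width: 0.976
gripper_force: 0.0
```

```bash
cat > look.py <<'E'
from h import *
import sys
s=env.observe(); print(s['time'],s['qpos'].round(1),s['eef_pos'].round(4),s['tcp_rot'].round(3).tolist())
img,d,W=cloud('wrist'); save(img,sys.argv[1]); np.save(sys.argv[1]+'.npy',W)
for n in ['weight_mid','whorl_mid','flask_mid','lamp_mid','dish_weight','rack','tray']:
    for m in env.masks_of('wrist',n):
        r=m['region'];p=W[r];p=p[~np.isnan(p[:,0])]
        if len(p)<5: continue
        z=np.percentile(p[:,2],97)
        print(n,round(m['confidence'],2),m['extent'],'median',np.median(p,0).round(4),'ztop',z.round(4),'midrange',((np.percentile(p,2,axis=0)+np.percentile(p,98,axis=0))/2).round(4)[:2])
        if n in('rack','tray'):
            c,sz,a=cv2.minAreaRect((p[:,:2]*1000).astype(np.float32)); print('   rect',np.round(c,1),np.round(sz,1),round(a,2))
E
python3 look.py w1
```

```text
2.7667 [ 49.8  14.3 -59.5  95.6  12.3  77.1 -10.8] [ 0.522  -0.0216  0.3294] [[-0.015, 1.0, 0.003], [1.0, 0.015, 0.005], [0.005, 0.003, -1.0]]
weight_mid 0.92 [260.8, 175.6, 29.1, 29.0] median [ 0.4613 -0.062   0.0765] ztop 0.0834 midrange [ 0.4597 -0.0663]
whorl_mid 0.94 [259.3, 67.3, 23.2, 29.9] median [0.4566 0.0928 0.0531] ztop 0.0572 midrange [0.4558 0.0932]
flask_mid 0.71 [263.8, 126.5, 24.7, 23.6] median [0.4633 0.0147 0.0629] ztop 0.0894 midrange [0.4611 0.0133]
lamp_mid 0.86 [256.5, 217.4, 25.8, 36.0] median [ 0.453  -0.1521  0.0497] ztop 0.0528 midrange [ 0.4526 -0.15  ]
lamp_mid 0.86 [199.4, 191.1, 30.8, 32.5] median [ 0.3513 -0.105   0.0272] ztop 0.0308 midrange [ 0.3482 -0.1084]
lamp_mid 0.65 [250.3, 113.3, 47.3, 45.4] median [0.4539 0.0187 0.0224] ztop 0.0288 midrange [0.4559 0.0133]
dish_weight 0.67 [249.0, 161.4, 48.1, 49.2] median [ 0.4552 -0.0638  0.0231] ztop 0.0291 midrange [ 0.4558 -0.0707]
rack 0.85 [251.3, 36.5, 49.5, 222.2] median [0.4609 0.0535 0.0159] ztop 0.0278 midrange [ 0.456  -0.0196]
   rect [455.2 -22.7] [372.4  78.5] 89.43
tray 0.76 [353.8, 56.6, 89.3, 196.0] median [ 0.6575 -0.0037  0.0055] ztop 0.0157 midrange [ 0.6581 -0.0262]
   rect [640.4 -25.4] [327.5 147. ] 85.91
tray 0.19 [257.3, 215.8, 27.9, 40.3] median [ 0.4536 -0.1517  0.0497] ztop 0.0528 midrange [ 0.4536 -0.1496]
   rect [ 450.6 -152.5] [38.8 52.3] 25.62
```

View pics/w1.png

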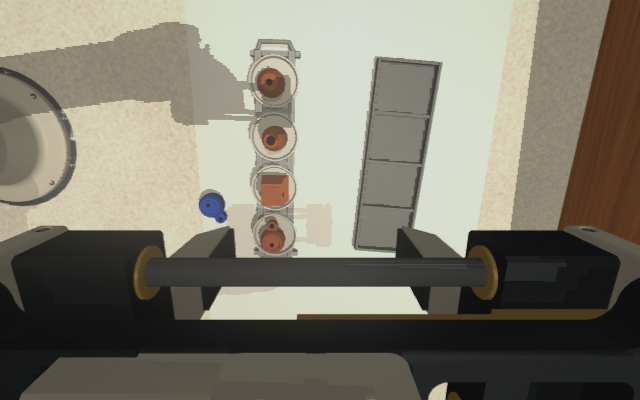

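The picture shows all four finds clear at columns 258–290, rows 70–250, with the tray turned at columns 355–441. The blue lamp is at (212,207). Next I'll work out the precise poses.

```bash
cat > fit.py <<'E'
import numpy as np,cv2,sys
W=np.load(sys.argv[1]+'.npy'); P=W.reshape(-1,3); P=P[~np.isnan(P[:,0])]
def box(c,r,z0,z1):
    return P[(np.hypot(P[:,0]-c[0],P[:,1]-c[1])<r)&(P[:,2]>z0)&(P[:,2]<z1)]
def circ(p):
    (c,r)=cv2.minEnclosingCircle((p[:,:2]*1000).astype(np.float32)); return np.round(c,1),round(r,1)
for n,c,zs in [('whorl',(.456,.093),[.04,.046,.05]),('flask',(.461,.014),[.04,.075,.084]),('weight',(.46,-.066),[.05,.075,.079]),('lamp',(.452,-.152),[.036,.042,.048])]:
    for z in zs:
        p=box(c,.04,z,.1)
        r=cv2.minAreaRect((p[:,:2]*1000).astype(np.float32))
        print(n,z,len(p),'mean',(p[:,:2].mean(0)*1000).round(1),'zmax',p[:,2].max().round(4),'circ',*circ(p),'rect',np.round(r[0],1),np.round(r[1],1),round(r[2],1))
# walls of tray: points z 9..20mm near tray
t=P[(P[:,0]>.57)&(P[:,0]<.75)&(abs(P[:,1]+.03)<.2)&(P[:,2]>.0105)&(P[:,2]<.02)]
r=cv2.minAreaRect((t[:,:2]*1000).astype(np.float32)); print('tray walls',len(t),r)
t=P[(P[:,0]>.57)&(P[:,0]<.75)&(abs(P[:,1]+.03)<.2)&(P[:,2]>.0035)&(P[:,2]<.02)]
r=cv2.minAreaRect((t[:,:2]*1000).astype(np.float32)); print('tray all',len(t),r)
f=P[(P[:,2]<.012)&(P[:,0]>.5)&(P[:,0]<.56)&(abs(P[:,1])<.12)]; print('bench z',np.median(f[:,2]))
f=P[(abs(P[:,2]-.028)<.002)&(abs(P[:,0]-.456)<.05)]
r=cv2.minAreaRect((f[:,:2]*1000).astype(np.float32)); print('rims',len(f),r)
E
python3 fit.py w1
```

```text
whorl 0.04 653 mean [456.6  92.9] zmax 0.0588 circ [455.4  93.5] 20.8 rect [455.5  93.4] [40.5 40.4] 24.7
whorl 0.046 567 mean [456.2  93.2] zmax 0.0588 circ [455.3  93.4] 20.0 rect [455.   93.2] [38.5 37.5] 0.8
whorl 0.05 419 mean [455.7  93.4] zmax 0.0588 circ [455.1  94.1] 17.4 rect [455.7  93.6] [32.4 31.6] 42.9
flask 0.04 500 mean [462.3  14.5] zmax 0.0905 circ [459.8  13. ] 18.8 rect [460.  13.] [36.4 35.6] 44.9
flask 0.075 165 mean [459.7  12.8] zmax 0.0905 circ [459.6  12.8] 10.1 rect [459.5  13.1] [19.4 18.6] 89.6
flask 0.084 165 mean [459.7  12.8] zmax 0.0905 circ [459.6  12.8] 10.1 rect [459.5  13.1] [19.4 18.6] 89.6
weight 0.05 642 mean [459.8 -66.2] zmax 0.0846 circ [457.4 -70.7] 25.7 rect [457.7 -70.2] [37.  37.2] 0.6
weight 0.075 450 mean [457.9 -69.1] zmax 0.0846 circ [457.6 -70.4] 22.0 rect [457.6 -69.9] [31.5 31.8] 89.4
weight 0.079 418 mean [457.6 -69.5] zmax 0.0846 circ [457.5 -69.5] 20.8 rect [457.2 -69.9] [30.2 30.6] 89.4
lamp 0.036 558 mean [ 453.4 -151.7] zmax 0.054 circ [ 453.9 -151. ] 27.6 rect [ 455.6 -152.5] [50.7 41.1] 63.8
lamp 0.042 522 mean [ 453.  -152.6] zmax 0.054 circ [ 454.1 -151. ] 27.6 rect [ 455.3 -152.5] [50.4 40.7] 63.8
lamp 0.048 346 mean [ 452.3 -158.5] zmax 0.054 circ [ 452.7 -158.5] 19.1 rect [ 452.8 -159.6] [35.8 36. ] 39.5
tray walls 2141 ((657.5850830078125, -28.333251953125), (325.4073486328125, 100.96524047851562), 86.18745422363281)
tray all 11020 ((671.6875, -10.928665161132812), (360.90185546875, 156.73484802246094), 89.83209228515625)
bench z 0.0006791881852937776
rims 1178 ((456.5361633300781, -28.967666625976562), (328.9202575683594, 76.75348663330078), 89.42316436767578)
```

```bash
cat > st.py <<'E'
from h import *
s=env.observe();R=s['tcp_rot']; print(round(s['time'],2),s['qpos'].round(1),(s['eef_pos']*1000).round(1),'y az',np.degrees(np.arctan2(R[1,1],R[0,1])).round(2),R[:,2].round(4),s['wrist_force'].round(2),s['grip_width'],s['gripper_force'])
E
python3 st.py
```

```text
3.17 [ 50.5  14.  -59.   95.8  12.3  77.2 -10.6] [519.3 -32.3 328.8] y az -0.14 [-1.e-04 -9.e-04 -1.e+00] [ 0.33  0.67 -0.43] 0.9831124038087232 0.0
```

```bash
python3 - <<'E'
from h import *
img,d,W=cloud('wrist'); np.save('w2.npy',W)
E
python3 fit.py w2
```

```text
whorl 0.04 669 mean [456.6  92.6] zmax 0.0585 circ [455.3  93.5] 20.7 rect [455.1  92.9] [41.1 39.8] 0.2
whorl 0.046 578 mean [455.8  92.9] zmax 0.0585 circ [454.9  93.3] 20.0 rect [455.4  93.4] [39.  37.1] 40.8
whorl 0.05 435 mean [456.  93.] zmax 0.0585 circ [455.9  92.7] 17.3 rect [455.5  93.3] [33.2 32.2] 54.1
flask 0.04 506 mean [462.5  13.9] zmax 0.0908 circ [460.   12.8] 18.7 rect [460.4  12.7] [36.2 36.2] 43.8
flask 0.075 168 mean [459.7  12.8] zmax 0.0908 circ [459.7  12.8] 10.2 rect [459.8  12.4] [19.4 19.5] 67.2
flask 0.084 168 mean [459.7  12.8] zmax 0.0908 circ [459.7  12.8] 10.2 rect [459.8  12.4] [19.4 19.5] 67.2
weight 0.05 646 mean [459.8 -66.5] zmax 0.0845 circ [457.8 -69.7] 25.6 rect [458.1 -69.7] [36.7 36.2] 0.7
weight 0.075 449 mean [457.9 -69. ] zmax 0.0845 circ [457.3 -69.8] 21.6 rect [457.3 -69.7] [30.7 31.7] 89.9
weight 0.079 417 mean [457.6 -69.8] zmax 0.0845 circ [457.5 -70. ] 21.2 rect [457.3 -69.7] [30.7 31.4] 89.9
lamp 0.036 564 mean [ 453.4 -151.9] zmax 0.0545 circ [ 451.5 -151.4] 27.7 rect [ 450.  -153.2] [40.3 53.4] 24.9
lamp 0.042 532 mean [ 453.1 -152.7] zmax 0.0545 circ [ 451.5 -151.4] 27.7 rect [ 450.  -153.5] [40.1 52.8] 25.1
lamp 0.048 356 mean [ 452.6 -158.1] zmax 0.0545 circ [ 452.4 -158.5] 18.8 rect [ 452.4 -158.9] [36.6 36.1] 15.6
tray walls 2234 ((657.3660278320312, -28.282012939453125), (324.9577941894531, 100.7903060913086), 86.21923065185547)
tray all 11392 ((659.0073852539062, -18.195083618164062), (373.0077209472656, 172.61012268066406), 89.23606872558594)
bench z 0.0006566510809155046
rims 1188 ((455.9815673828125, -28.546676635742188), (328.95880126953125, 75.83277893066406), 89.24584197998047)
```

{"op": "step_arm", "data": {
  "fingers": [80, 80, 80, 80, 80, 80, 80, 80, 80, 80],
  "delta_pos": [
    [-10, 20, -30],
    [-20, 40, -60],
    [-30, 60, -90],
    [-40, 80, -130],
    [-52, 102, -165],
    [-64, 125, -195],
    [-64, 125, -210],
    [-64, 125, -220],
    [-64, 125, -220],
    [-64, 125, -220]
  ],
  "rotation": [
    [0, 0, 0],
    [0, 0, 0],
    [0, 0, 0],
    [0, 0, 0],
    [0, 0, 0],
    [0, 0, 0],
    [0, 0, 0],
    [0, 0, 0],
    [0, 0, 0],
    [0, 0, 0]
  ]
}}

```text
time: 4.05
eef_pos: [0.4565, 0.0935, 0.1092]
tcp_rot: [[0.001, 1.0, 0.0], [1.0, -0.001, 0.0], [0.0, 0.0, -1.0]]
wrist_force: [0.4, -0.6, 0.6]
grip_width: 0.873
gripper_force: 0.0
```

```bash
python3 - <<'E'
from h import *
img,d,W=cloud('wrist'); save(img,'w3'); np.save('w3.npy',W)
E
python3 fit.py w3 | grep whorl; python3 st.py
```

```text
whorl 0.04 1676 mean [454.9  96.6] zmax 0.0585 circ [454.8  93.8] 20.9 rect [454.9  94.1] [40.5 40.9] 72.5
whorl 0.046 1470 mean [455.   95.9] zmax 0.0585 circ [454.9  94. ] 19.7 rect [455.   94.2] [38.5 38.3] 0.8
whorl 0.05 1102 mean [454.9  95.2] zmax 0.0585 circ [455.  94.] 17.3 rect [454.7  94. ] [32.9 33.3] 55.9
4.1 [ 31.7  23.1 -55.1 118.   24.5  50.9 -37.3] [457.2  93.6 109.8] y az -0.09 [ 1.8e-03  1.0e-04 -1.0e+00] [0.01 0.14 0.19] 0.8755152646056884 0.0fit.py:11: RuntimeWarning: Mean of empty slice.
  print(n,z,len(p),'mean',(p[:,:2].mean(0)*1000).round(1),'zmax',p[:,2].max().round(4),'circ',*circ(p),'rect',np.round(r[0],1),np.round(r[1],1),round(r[2],1))
  ret = um.true_divide(
Traceback (most recent call last):
  File "fit.py", line 11, in <module>
    print(n,z,len(p),'mean',(p[:,:2].mean(0)*1000).round(1),'zmax',p[:,2].max().round(4),'circ',*circ(p),'rect',np.round(r[0],1),np.round(r[1],1),round(r[2],1))
                                                                   ~~~~~~~~~~^^
ValueError: zero-size array to reduction operation maximum which has no identity
```

View pics/w3.png

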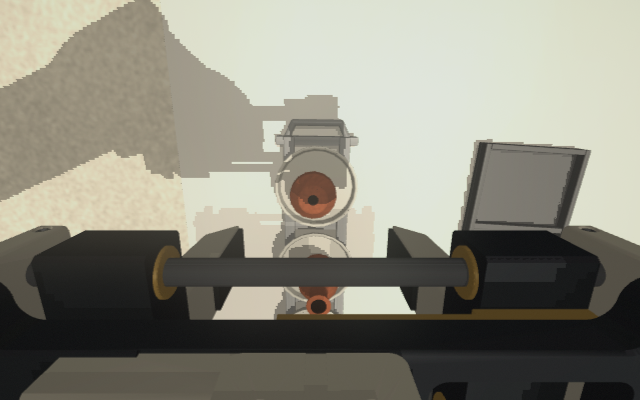

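The picture shows the whorl at (313,195), centred between the fingers. The flask is below it at (318,300).

{"op": "step_arm", "data": {
  "fingers": [80, 80, 80, 80, 80, 80, 80, 80, 80, 80],
  "delta_pos": [
    [-1, 0, -20],
    [-2, 0, -40],
    [-2, 0, -55],
    [-2, 0, -65],
    [-2, 0, -71],
    [-2, 0, -75],
    [-2, 0, -78],
    [-2, 0, -79],
    [-2, 0, -79],
    [-2, 0, -79]
  ],
  "rotation": [
    [0, 0, 0],
    [0, 0, 0],
    [0, 0, 0],
    [0, 0, 0],
    [0, 0, 0],
    [0, 0, 0],
    [0, 0, 0],
    [0, 0, 0],
    [0, 0, 0],
    [0, 0, 0]
  ],
  "grip_force": 15
}}

```text
time: 4.93
eef_pos: [0.4541, 0.0945, 0.0302]
tcp_rot: [[-0.001, 1.0, 0.001], [1.0, 0.001, 0.0], [0.0, 0.001, -1.0]]
wrist_force: [0.1, 0.0, 0.2]
grip_width: 0.873
gripper_force: 0.0
```

{"op": "step_arm", "data": {
  "fingers": [60, 50, 40, 30, 30, 30, 30, 30, 30, 30],
  "delta_pos": [
    [0, 0, 0],
    [0, 0, 0],
    [0, 0, 0],
    [0, 0, 0],
    [0, 0, 0],
    [0, 0, 0],
    [0, 0, 0],
    [0, 0, 0],
    [0, 0, 0],
    [0, 0, 0]
  ],
  "rotation": [
    [0, 0, 0],
    [0, 0, 0],
    [0, 0, 0],
    [0, 0, 0],
    [0, 0, 0],
    [0, 0, 0],
    [0, 0, 0],
    [0, 0, 0],
    [0, 0, 0],
    [0, 0, 0]
  ]
}}

```text
time: 5.77
eef_pos: [0.4536, 0.0944, 0.0297]
tcp_rot: [[-0.001, 1.0, -0.0], [1.0, 0.001, 0.0], [0.0, -0.0, -1.0]]
wrist_force: [-0.5, 0.5, 0.2]
grip_width: 0.327
gripper_force: 0.0
```

```bash
python3 st.py
```

```text
5.77 [ 24.8  30.3 -48.  121.3  33.7  42.5 -45.1] [453.6  94.4  29.7] y az 0.04 [-0.e+00  1.e-04 -1.e+00] [-0.54  0.51  0.2 ] 0.3270325626933563 0.0
```

```bash
python3 - <<'E'
from h import *
a,d,W=cloud('wrist'); np.save('w4.npy',W); b,_,W2=cloud('scene')
b=cv2.resize(b[100:260,220:420],(500,400),interpolation=cv2.INTER_CUBIC)
cv2.imwrite('pics/c4.png',np.hstack([cv2.resize(a[120:320,120:520],(300*2//2*1,150)) if 0 else a[0:400,200:480],b])[...,::-1])
for n in ['whorl_mid']:
    for c,w in (('scene',W2),('wrist',W)):
        for m in env.masks_of(c,n):
            p=w[m['region']]; print(c,m['confidence'],m['extent'],np.nanmedian(p,0).round(4))
E
```

```text
scene 0.66 [344.7, 160.2, 15.6, 12.3] [0.4589 0.0857 0.0488]
wrist 0.56 [286.3, 196.2, 63.0, 60.6] [0.4549 0.1003 0.0538]
```

View pics/c4.png

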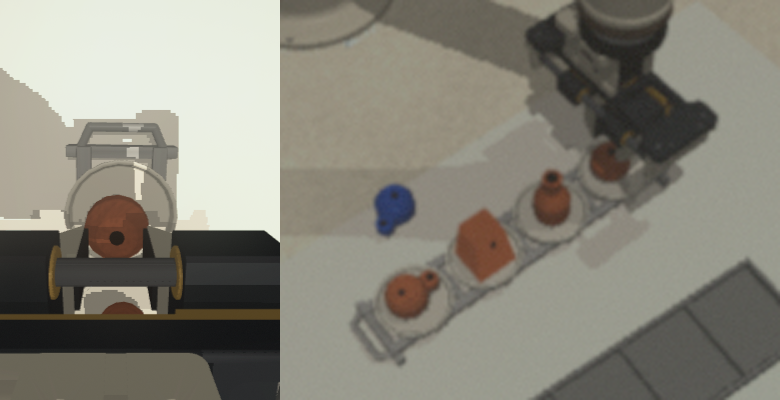

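The picture shows the whorl still in its dish by the fingers, but the opening went right to the commanded 30 mm. I'll measure where it lies relative to the fingers.

```bash
python3 fit.py w4 2>/dev/null| grep whorl; python3 - <<'E'
import numpy as np
W=np.load('w4.npy')
for r in (215,225,235,245,255):
    print(r,[(c,*(W[r,c]*1000).round(0)) for c in (262,268,274,280,284,288,294,315,336,342,346,350,356,362)])
E
```

```text
whorl 0.04 4419 mean [454.3 100.5] zmax 0.1 circ [454.1 103.4] 28.6 rect [450.5  96. ] [40.4 53.7] 70.3
whorl 0.046 4059 mean [454.3  99.8] zmax 0.1 circ [454.1 103.6] 28.6 rect [457.  95.] [55.  37.9] 14.9
whorl 0.05 3515 mean [454.4  99.4] zmax 0.1 circ [454.1 105.9] 28.5 rect [456.1  94.4] [56.1 33.5] 9.5
215 [(262, np.float64(413.0), np.float64(89.0), np.float64(1.0)), (268, np.float64(422.0), np.float64(98.0), np.float64(28.0)), (274, np.float64(425.0), np.float64(96.0), np.float64(21.0)), (280, np.float64(429.0), np.float64(96.0), np.float64(22.0)), (284, np.float64(432.0), np.float64(96.0), np.float64(22.0)), (288, np.float64(437.0), np.float64(105.0), np.float64(46.0)), (294, np.float64(441.0), np.float64(105.0), np.float64(47.0)), (315, np.float64(454.0), np.float64(108.0), np.float64(55.0)), (336, np.float64(466.0), np.float64(106.0), np.float64(49.0)), (342, np.float64(470.0), np.float64(105.0), np.float64(46.0)), (346, np.float64(474.0), np.float64(102.0), np.float64(39.0)), (350, np.float64(478.0), np.float64(96.0), np.float64(22.0)), (356, np.float64(482.0), np.float64(
[... 2916 characters left out ...]
(104.0)), (280, np.float64(438.0), np.float64(104.0), np.float64(101.0)), (284, np.float64(439.0), np.float64(100.0), np.float64(92.0)), (288, np.float64(439.0), np.float64(90.0), np.float64(72.0)), (294, np.float64(439.0), np.float64(68.0), np.float64(26.0)), (315, np.float64(454.0), np.float64(82.0), np.float64(55.0)), (336, np.float64(469.0), np.float64(66.0), np.float64(22.0)), (342, np.float64(473.0), np.float64(67.0), np.float64(23.0)), (346, np.float64(469.0), np.float64(98.0), np.float64(87.0)), (350, np.float64(469.0), np.float64(105.0), np.float64(101.0)), (356, np.float64(472.0), np.float64(106.0), np.float64(104.0)), (362, np.float64(474.0), np.float64(106.0), np.float64(104.0))]
```

```bash
python3 - <<'E'
import cv2
a=cv2.imread('pics/c4.png')[180:330,40:210]; cv2.imwrite('pics/c5.png',cv2.resize(a,None,fx=4,fy=4,interpolation=cv2.INTER_CUBIC))
E
```

```text
(no output)
```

View pics/c5.png

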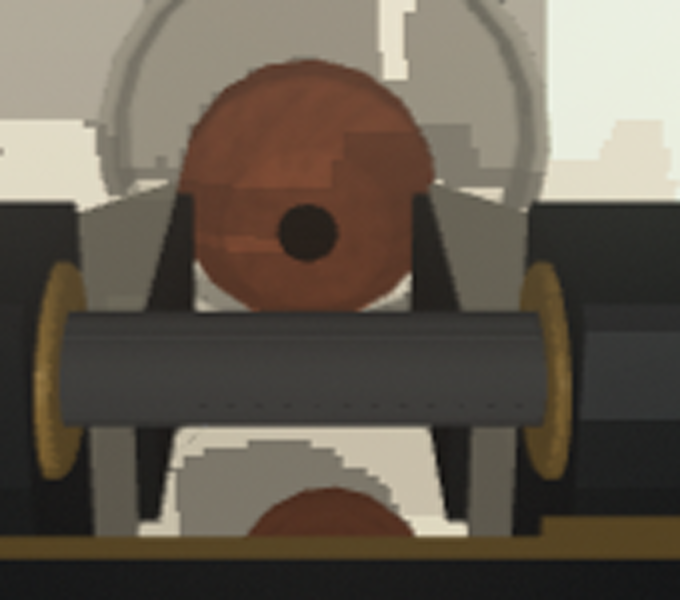

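The fingertips in the picture end about 34 mm above the reported TCP, at z≈64 mm, so they closed above the whorl. I'll check the gripper geometry from the cloud.

```bash
python3 - <<'E'
import numpy as np
from h import *
W=np.load('w4.npy')
for n,r,c in [('bar',262,315),('bar',270,315),('bar',283,315),('brass',270,258),('body',240,230),('body',260,230),('body',300,230),('gold',317,315),('blk',330,315),('blk',345,315),('blk',360,300),('blk',380,260),('fing',300,276),('fing',300,285),('fing',310,279)]:
    print(n,r,c,((W[r,c]-[.4536,.0944,.0297])*1000).round(0))
img,d,S=cloud('scene'); np.save('s4.npy',S)
P=S.reshape(-1,3);P=P[~np.isnan(P[:,0])]
q=P[(abs(P[:,0]-.454)<.08)&(abs(P[:,1]-.094)<.045)&(P[:,2]>.035)]
for z in range(35,200,10):
    a=q[(q[:,2]*1000>=z)&(q[:,2]*1000<z+10)]
    if len(a): print(z,len(a),'x',(a[:,0].min()*1000).round(),(a[:,0].max()*1000).round(),'y',(a[:,1].min()*1000).round(),(a[:,1].max()*1000).round())
E
```

```text
bar 262 315 [  0.  31. 119.]
bar 270 315 [  0.  30. 121.]
bar 283 315 [  0.  26. 120.]
brass 270 258 [-15.  30. 121.]
body 240 230 [-23.  37. 117.]
body 260 230 [-21.  36. 128.]
body 300 230 [-22.  25. 128.]
gold 317 315 [  0.  22. 131.]
blk 330 315 [  0.  27. 141.]
blk 345 315 [  0.  26. 145.]
blk 360 300 [ -3.  26. 148.]
blk 380 260 [ -9.  27. 153.]
fing 300 276 [-16.  -5.  83.]
fing 300 285 [-23. -65.  -7.]
fing 310 279 [-27. -75.  -8.]
35 45 x 435.0 474.0 y 73.0 107.0
45 82 x 435.0 473.0 y 74.0 108.0
55 40 x 441.0 465.0 y 79.0 101.0
65 11 x 431.0 475.0 y 84.0 92.0
75 25 x 421.0 485.0 y 83.0 97.0
85 30 x 420.0 485.0 y 83.0 96.0
95 26 x 421.0 486.0 y 82.0 102.0
105 15 x 421.0 485.0 y 84.0 102.0
115 8 x 434.0 437.0 y 88.0 97.0
125 9 x 434.0 498.0 y 82.0 89.0
135 62 x 375.0 533.0 y 58.0 119.0
145 227 x 374.0 533.0 y 58.0 123.0
155 274 x 407.0 532.0 y 57.0 117.0
165 268 x 375.0 534.0 y 58.0 126.0
175 478 x 374.0 534.0 y 58.0 130.0
185 125 x 405.0 470.0 y 69.0 120.0
195 67 x 405.0 471.0 y 72.0 122.0
```

{"op": "step_arm", "data": {
  "fingers": [80, 80, 80, 80, 80, 80, 80, 80, 80, 80],
  "delta_pos": [
    [0, 0, 0],
    [0, 0, 0],
    [1, 0, 0],
    [1, 0, 0],
    [1, 0, 0],
    [1, 0, 0],
    [1, 0, -6],
    [1, 0, -12],
    [1, 0, -18],
    [1, 0, -24]
  ],
  "rotation": [
    [0, 0, 0],
    [0, 0, 0],
    [0, 0, 0],
    [0, 0, 0],
    [0, 0, 0],
    [0, 0, 0],
    [0, 0, 0],
    [0, 0, 0],
    [0, 0, 0],
    [0, 0, 0]
  ]
}}

```text
time: 6.85
eef_pos: [0.4542, 0.0942, 0.0048]
tcp_rot: [[-0.001, 1.0, -0.001], [1.0, 0.001, -0.0], [-0.0, -0.001, -1.0]]
wrist_force: [-1.4, -0.2, -0.0]
grip_width: 0.871
gripper_force: 0.0
```

{"op": "step_arm", "data": {
  "fingers": [80, 80, 80, 80, 80, 80, 80, 80, 80, 80],
  "delta_pos": [
    [0, 0, -2],
    [0, 0, -4],
    [0, 0, -5],
    [0, 0, -6],
    [0, 0, -7],
    [0, 0, -8],
    [0, 0, -9],
    [0, 0, -9],
    [0, 0, -9],
    [0, 0, -9]
  ],
  "rotation": [
    [0, 0, 0],
    [0, 0, 0],
    [0, 0, 0],
    [0, 0, 0],
    [0, 0, 0],
    [0, 0, 0],
    [0, 0, 0],
    [0, 0, 0],
    [0, 0, 0],
    [0, 0, 0]
  ]
}}

```text
time: 7.68
eef_pos: [0.4547, 0.0944, -0.0032]
tcp_rot: [[-0.001, 1.0, 0.0], [1.0, 0.001, -0.0], [-0.0, 0.0, -1.0]]
wrist_force: [0.1, -0.7, 0.8]
grip_width: 0.872
gripper_force: 0.0
```

```bash
python3 - <<'E'
from h import *
a,d,W=cloud('wrist'); np.save('w6.npy',W); cv2.imwrite('pics/c6.png',cv2.resize(a[170:330,200:440],None,fx=3,fy=3,interpolation=cv2.INTER_CUBIC)[...,::-1])
E
python3 st.py
```

```text
7.73 [ 21.8  33.5 -44.5 121.9  37.8  39.2 -48.4] [454.7  94.4  -3.2] y az 0.04 [ 2.e-04  0.e+00 -1.e+00] [-0.05  0.58  0.28] 0.8733967095859554 0.0
```

View pics/c6.png

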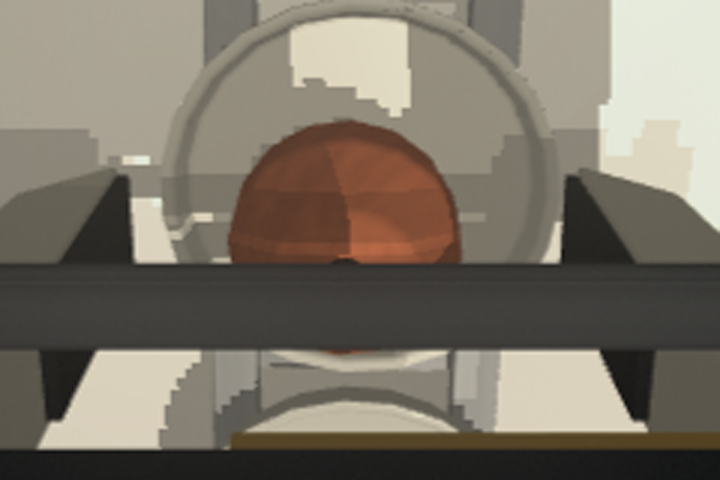

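The picture shows the whorl between the fingers, which are outside the dish at tip columns 244 and 387. Nothing is touching, so I'll close.

{"op": "step_arm", "data": {
  "fingers": [70, 62, 55, 50, 46, 42, 38, 34, 32, 32],
  "delta_pos": [
    [0, 0, 0],
    [0, 0, 0],
    [0, 0, 0],
    [0, 0, 0],
    [0, 0, 0],
    [0, 0, 0],
    [0, 0, 0],
    [0, 0, 0],
    [0, 0, 0],
    [0, 0, 0]
  ],
  "rotation": [
    [0, 0, 0],
    [0, 0, 0],
    [0, 0, 0],
    [0, 0, 0],
    [0, 0, 0],
    [0, 0, 0],
    [0, 0, 0],
    [0, 0, 0],
    [0, 0, 0],
    [0, 0, 0]
  ]
}}

```text
time: 8.57
eef_pos: [0.4546, 0.0943, -0.0033]
tcp_rot: [[-0.001, 1.0, 0.0], [1.0, 0.001, 0.0], [0.0, 0.0, -1.0]]
wrist_force: [-0.9, -0.9, -0.6]
grip_width: 0.448
gripper_force: 15.0
```

```bash
python3 st.py
```

```text
8.57 [ 21.8  33.6 -44.5 121.9  37.8  39.2 -48.4] [454.6  94.3  -3.3] y az 0.04 [ 0.  0. -1.] [-0.86 -0.94 -0.56] 0.4478107164170648 14.999938337132335
```

{"op": "step_arm", "data": {
  "fingers": [32, 32, 32, 32, 32, 32, 32, 32, 32, 32],
  "delta_pos": [
    [0, 0, 4],
    [0, 0, 12],
    [0, 0, 22],
    [0, 0, 35],
    [0, 0, 48],
    [5, 0, 58],
    [15, 0, 60],
    [30, 0, 60],
    [50, 0, 60],
    [72, 0, 60]
  ],
  "rotation": [
    [0, 0, 0],
    [0, 0, 0],
    [0, 0, 0],
    [0, 0, 0],
    [0, 0, 0],
    [0, 0, 0],
    [0, 0, 0],
    [0, 0, 0],
    [0, 0, 0],
    [0, 0, 0]
  ]
}}

```text
time: 9.4
eef_pos: [0.528, 0.0938, 0.0569]
tcp_rot: [[-0.0, 1.0, 0.0], [1.0, 0.0, -0.001], [-0.001, 0.0, -1.0]]
wrist_force: [0.5, 0.0, -0.8]
grip_width: 0.447
gripper_force: 15.0
```

{"op": "step_arm", "data": {
  "fingers": [32, 32, 32, 32, 32, 32, 32, 32, 32, 32],
  "delta_pos": [
    [22, 0, 0],
    [45, 0, 0],
    [68, 0, 0],
    [90, -1, 0],
    [108, -1, 0],
    [122, -2, 0],
    [132, -2, 0],
    [137, -2, 0],
    [139, -2, 0],
    [139, -2, 0]
  ],
  "rotation": [
    [0, 0, 0],
    [0, 0, -1],
    [0, 0, -2],
    [0, 0, -3],
    [0, 0, -3.8],
    [0, 0, -3.8],
    [0, 0, -3.8],
    [0, 0, -3.8],
    [0, 0, -3.8],
    [0, 0, -3.8]
  ]
}}

```text
time: 10.23
eef_pos: [0.6657, 0.0923, 0.0563]
tcp_rot: [[0.066, 0.998, -0.001], [0.998, -0.066, 0.0], [0.0, -0.001, -1.0]]
wrist_force: [-0.3, -0.2, -0.2]
grip_width: 0.449
gripper_force: 15.0
```

```bash
python3 - <<'E'
from h import *
a,d,W=cloud('wrist'); np.save('w7.npy',W); save(a,'w7')
P=W.reshape(-1,3); P=P[~np.isnan(P[:,0])]
E
python3 st.py
```

```text
10.28 [ 18.7  44.6 -43.6  90.6  34.4  59.  -38.6] [665.2  92.4  56.4] y az -3.75 [-8.e-04  0.e+00 -1.e+00] [-0.73  0.05 -1.28] 0.44903567653950205 14.999861370306462
```

View pics/w7.png

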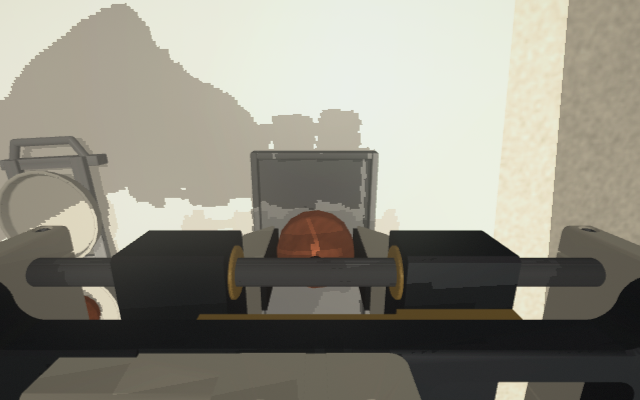

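The picture shows the whorl held over the leftmost compartment, which spans columns 252–378 and is centred at 315. Lowering now.

{"op": "step_arm", "data": {
  "fingers": [32, 32, 32, 32, 32, 32, 32, 32, 32, 32],
  "delta_pos": [
    [0, 0, -12],
    [0, 0, -26],
    [0, 0, -40],
    [0, 0, -52],
    [0, 0, -61],
    [0, 0, -67],
    [0, 0, -71],
    [0, 0, -74],
    [0, 0, -75],
    [0, 0, -75]
  ],
  "rotation": [
    [0, 0, 0],
    [0, 0, 0],
    [0, 0, 0],
    [0, 0, 0],
    [0, 0, 0],
    [0, 0, 0],
    [0, 0, 0],
    [0, 0, 0],
    [0, 0, 0],
    [0, 0, 0]
  ]
}}

```text
time: 11.12
eef_pos: [0.6659, 0.0925, -0.0181]
tcp_rot: [[0.066, 0.998, 0.0], [0.998, -0.066, 0.0], [0.0, 0.0, -1.0]]
wrist_force: [-0.0, 0.7, -0.4]
grip_width: 0.444
gripper_force: 15.0
```

{"op": "step_arm", "data": {
  "fingers": [32, 32, 32, 32, 32, 32, 32, 32, 32, 32],
  "delta_pos": [
    [0, 0, -0.3],
    [0, 0, -0.6],
    [0, 0, -0.9],
    [0, 0, -1.1],
    [0, 0, -1.3],
    [0, 0, -1.5],
    [0, 0, -1.7],
    [0, 0, -1.7],
    [0, 0, -1.7],
    [0, 0, -1.7]
  ],
  "rotation": [
    [0, 0, 0],
    [0, 0, 0],
    [0, 0, 0],
    [0, 0, 0],
    [0, 0, 0],
    [0, 0, 0],
    [0, 0, 0],
    [0, 0, 0],
    [0, 0, 0],
    [0, 0, 0]
  ]
}}

```text
time: 11.95
eef_pos: [0.6656, 0.0924, -0.02]
tcp_rot: [[0.066, 0.998, -0.0], [0.998, -0.066, 0.0], [0.0, -0.0, -1.0]]
wrist_force: [-0.7, 0.5, -1.1]
grip_width: 0.443
gripper_force: 15.0
```

{"op": "step_arm", "data": {
  "fingers": [32, 32, 32, 32, 32, 32, 32, 32, 32, 32],
  "delta_pos": [
    [0, 0, -0.2],
    [0, 0, -0.4],
    [0, 0, -0.6],
    [0, 0, -0.8],
    [0, 0, -0.8],
    [0, 0, -0.8],
    [0, 0, -0.8],
    [0, 0, -0.8],
    [0, 0, -0.8],
    [0, 0, -0.8]
  ],
  "rotation": [
    [0, 0, 0],
    [0, 0, 0],
    [0, 0, 0],
    [0, 0, 0],
    [0, 0, 0],
    [0, 0, 0],
    [0, 0, 0],
    [0, 0, 0],
    [0, 0, 0],
    [0, 0, 0]
  ]
}}

```text
time: 12.78
eef_pos: [0.6657, 0.0924, -0.0202]
tcp_rot: [[0.066, 0.998, 0.0], [0.998, -0.066, -0.0], [-0.0, 0.0, -1.0]]
wrist_force: [-2.0, -0.6, 5.4]
grip_width: 0.443
gripper_force: 15.0
```

```bash
python3 - <<'E'
from h import *
a,d,W=cloud('wrist'); np.save('w8.npy',W)
P=W[200:256,285:345].reshape(-1,3); print('top z',np.nanpercentile(P[:,2],[50,90,97]))
b,_,S=cloud('scene')
for m in env.masks_of('scene','whorl_mid'): print(m['confidence'],m['extent'],np.nanpercentile(S[m['region']],[50,90,97],axis=0).round(4).tolist())
E
python3 st.py
```

```text
top z [0.03054004 0.03879284 0.03943869]
0.55 [397.7, 218.7, 18.6, 13.7] [[0.6656, 0.0782, 0.0334], [0.6801, 0.0897, 0.0971], [0.6858, 0.1038, 0.1028]]
12.93 [ 16.7  49.9 -40.2  92.   38.3  52.7 -41.3] [665.7  92.4 -20.2] y az -3.76 [ 3.e-04 -2.e-04 -1.e+00] [-1.86 -0.64  5.83] 0.4452002392747471 15.000416412744926
```

Contact is at about 5 N with the whorl top at 39 mm, as it should be. Releasing gently.

{"op": "step_arm", "data": {
  "fingers": [43, 45, 48, 50, 50, 50, 50, 50, 50, 50],
  "delta_pos": [
    [0, 0, 0.4],
    [0, 0, 0.4],
    [0, 0, 0.4],
    [0, 0, 0.4],
    [0, 0, 0.4],
    [0, 0, 2],
    [0, 0, 8],
    [0, 0, 20],
    [0, 0, 40],
    [0, 0, 65]
  ],
  "rotation": [
    [0, 0, 0],
    [0, 0, 0],
    [0, 0, 0],
    [0, 0, 0],
    [0, 0, 0],
    [0, 0, 0],
    [0, 0, 0],
    [0, 0, 0],
    [0, 0, 0],
    [0, 0, 0]
  ]
}}

```text
time: 13.77
eef_pos: [0.6645, 0.0922, 0.0445]
tcp_rot: [[0.065, 0.998, -0.002], [0.998, -0.065, -0.0], [-0.0, -0.002, -1.0]]
wrist_force: [0.7, 0.1, -0.1]
grip_width: 0.545
gripper_force: 0.0
```

```bash
python3 - <<'E'
from h import *
a,d,W=cloud('wrist'); np.save('w9.npy',W); save(a,'w9')
P=W.reshape(-1,3);p=P[(np.hypot(P[:,0]-.6655,P[:,1]-.0914)<.03)&(P[:,2]<.05)&(P[:,2]>.022)]
print(len(p),cv2.minEnclosingCircle((p[:,:2]*1000).astype(np.float32)),p[:,2].max())
E
python3 st.py
```

```text
2425 ((666.0771484375, 91.93649291992188), 20.918689727783203) 0.041151572277765475
13.82 [ 18.5  45.  -43.4  90.6  34.8  58.2 -38.9] [668.7  93.7  51.2] y az -3.75 [ 0.0065  0.0014 -1.    ] [1.2  0.63 3.86] 0.5472849750846671 0.0
```

{"op": "step_arm", "data": {
  "fingers": [50, 60, 70, 80, 80, 80, 80, 80, 80, 80],
  "delta_pos": [
    [-10, 0, 25],
    [-30, -8, 36],
    [-60, -18, 36],
    [-90, -30, 36],
    [-120, -42, 36],
    [-150, -54, 36],
    [-175, -65, 36],
    [-195, -74, 36],
    [-206, -79.6, 36],
    [-206, -79.6, 36]
  ],
  "rotation": [
    [0, 0, 0],
    [0, 0, 1],
    [0, 0, 2],
    [0, 0, 3],
    [0, 0, 3.8],
    [0, 0, 3.8],
    [0, 0, 3.8],
    [0, 0, 3.8],
    [0, 0, 3.8],
    [0, 0, 3.8]
  ]
}}

```text
time: 14.65
eef_pos: [0.4571, 0.0108, 0.0807]
tcp_rot: [[0.0, 1.0, -0.001], [1.0, -0.0, -0.003], [-0.003, -0.001, -1.0]]
wrist_force: [0.6, 0.0, -0.1]
grip_width: 0.873
gripper_force: 0.0
```

```bash
cat > chk.py <<'E'
from h import *
import sys
x,y,z0,z1=map(float,sys.argv[1:5]); cam=sys.argv[5] if len(sys.argv)>5 else 'wrist'
a,d,W=cloud(cam); save(a,'last')
P=W.reshape(-1,3);p=P[(np.hypot(P[:,0]-x/1e3,P[:,1]-y/1e3)<.035)&(P[:,2]*1e3<z1)&(P[:,2]*1e3>z0)]
q=(p[:,:2]*1000).astype(np.float32)
print(len(p),cv2.minEnclosingCircle(q),cv2.minAreaRect(q),'zmax',np.percentile(p[:,2],98))
E
python3 st.py; python3 chk.py 460 13 82 95; python3 st.py
```

```text
14.65 [ 39.7  24.9 -52.8 120.3  27.3  47.5 -29.6] [457.1  10.8  80.7] y az -0.01 [-0.0012 -0.0033 -1.    ] [ 0.6   0.01 -0.1 ] 0.8729230566774061 0.0
720 ((459.37518310546875, 12.921228408813477), 10.376307487487793) ((459.27008056640625, 12.705897331237793), (20.278690338134766, 19.733715057373047), 89.46146392822266) zmax 0.08949108182021509
14.7 [ 39.6  25.  -52.8 120.1  27.3  47.5 -29.7] [459.4  11.7  81.1] y az -0.02 [ 0.0012 -0.002  -1.    ] [-0.35 -0.37  0.58] 0.8723813127959635 0.0
```

{"op": "step_arm", "data": {
  "fingers": [80, 80, 80, 80, 80, 80, 80, 80, 80, 80],
  "delta_pos": [
    [0, 0, -10],
    [0, 0, -25],
    [0, 0, -40],
    [0, 0, -54],
    [0, 0, -64],
    [0, 0, -72],
    [0, 0, -77],
    [0, 0, -80],
    [0, 0, -81],
    [0, 0, -81]
  ],
  "rotation": [
    [0, 0, 0],
    [0, 0, 0],
    [0, 0, 0],
    [0, 0, 0],
    [0, 0, 0],
    [0, 0, 0],
    [0, 0, 0],
    [0, 0, 0],
    [0, 0, 0],
    [0, 0, 0]
  ]
}}

```text
time: 15.53
eef_pos: [0.4599, 0.013, -0.0007]
tcp_rot: [[-0.001, 1.0, 0.0], [1.0, 0.001, 0.0], [0.0, 0.0, -1.0]]
wrist_force: [-0.5, -0.7, -0.0]
grip_width: 0.871
gripper_force: 0.0
```

{"op": "step_arm", "data": {
  "fingers": [70, 62, 55, 50, 46, 42, 38, 34, 29, 29],
  "delta_pos": [
    [0, 0, 0],
    [0, 0, 0],
    [0, 0, 0],
    [0, 0, 0],
    [0, 0, 0],
    [0, 0, 0],
    [0, 0, 0],
    [0, 0, 0],
    [0, 0, 0],
    [0, 0, 0]
  ],
  "rotation": [
    [0, 0, 0],
    [0, 0, 0],
    [0, 0, 0],
    [0, 0, 0],
    [0, 0, 0],
    [0, 0, 0],
    [0, 0, 0],
    [0, 0, 0],
    [0, 0, 0],
    [0, 0, 0]
  ]
}}

```text
time: 16.37
eef_pos: [0.4596, 0.0127, -0.0007]
tcp_rot: [[-0.001, 1.0, -0.0], [1.0, 0.001, -0.0], [-0.0, -0.0, -1.0]]
wrist_force: [0.8, -0.3, 2.3]
grip_width: 0.406
gripper_force: 15.0
```

```bash
python3 st.py
```

```text
16.37 [ 32.2  32.9 -44.6 122.5  37.3  39.  -38. ] [459.6  12.7  -0.7] y az 0.04 [-1.e-04 -1.e-04 -1.e+00] [ 0.78 -0.26  2.25] 0.4062910791010814 15.000160953495651
```

{"op": "step_arm", "data": {
  "fingers": [29, 29, 29, 29, 29, 29, 29, 29, 29, 29],
  "delta_pos": [
    [0, 0, 4],
    [0, 0, 12],
    [0, 0, 22],
    [0, 0, 35],
    [0, 0, 48],
    [5, 0, 58],
    [15, 0, 60],
    [30, 0, 60],
    [50, 0, 60],
    [72, 0, 60]
  ],
  "rotation": [
    [0, 0, 0],
    [0, 0, 0],
    [0, 0, 0],
    [0, 0, 0],
    [0, 0, 0],
    [0, 0, 0],
    [0, 0, 0],
    [0, 0, 0],
    [0, 0, 0],
    [0, 0, 0]
  ]
}}

```text
time: 17.2
eef_pos: [0.5328, 0.0122, 0.0594]
tcp_rot: [[-0.0, 1.0, 0.0], [1.0, 0.0, -0.001], [-0.001, 0.0, -1.0]]
wrist_force: [-0.5, -0.5, -1.3]
grip_width: 0.4
gripper_force: 15.0
```

{"op": "step_arm", "data": {
  "fingers": [29, 29, 29, 29, 29, 29, 29, 29, 29, 29],
  "delta_pos": [
    [22, 0, 0],
    [45, 0, 0],
    [66, 0, 0],
    [86, -1, 0],
    [102, -1, 0],
    [114, -1, 0],
    [122, -1, 0],
    [127, -1, 0],
    [128.6, -1, 0],
    [128.6, -1, 0]
  ],
  "rotation": [
    [0, 0, 0],
    [0, 0, -1],
    [0, 0, -2],
    [0, 0, -3],
    [0, 0, -3.8],
    [0, 0, -3.8],
    [0, 0, -3.8],
    [0, 0, -3.8],
    [0, 0, -3.8],
    [0, 0, -3.8]
  ]
}}

```text
time: 18.03
eef_pos: [0.6601, 0.0119, 0.059]
tcp_rot: [[0.066, 0.998, -0.001], [0.998, -0.066, 0.0], [0.0, -0.001, -1.0]]
wrist_force: [0.6, -0.3, -0.7]
grip_width: 0.404
gripper_force: 15.0
```

{"op": "step_arm", "data": {
  "fingers": [29, 29, 29, 29, 29, 29, 29, 29, 29, 29],
  "delta_pos": [
    [0, 0, -12],
    [0, 0, -26],
    [0, 0, -40],
    [0, 0, -52],
    [0, 0, -61],
    [0, 0, -67],
    [0, 0, -71],
    [0, 0, -74],
    [0, 0, -75.5],
    [0, 0, -75.5]
  ],
  "rotation": [
    [0, 0, 0],
    [0, 0, 0],
    [0, 0, 0],
    [0, 0, 0],
    [0, 0, 0],
    [0, 0, 0],
    [0, 0, 0],
    [0, 0, 0],
    [0, 0, 0],
    [0, 0, 0]
  ]
}}

```text
time: 18.87
eef_pos: [0.6604, 0.0119, -0.0162]
tcp_rot: [[0.066, 0.998, 0.0], [0.998, -0.066, 0.0], [0.0, 0.0, -1.0]]
wrist_force: [-1.0, -0.1, -0.4]
grip_width: 0.404
gripper_force: 15.0
```

```bash
python3 - <<'E'
from h import *
a,d,W=cloud('wrist'); save(a,'w10')
E
python3 st.py
```

```text
18.92 [ 24.1  48.6 -40.3  93.8  38.   52.1 -34.7] [660.6  11.9 -15.9] y az -3.76 [ 7.e-04  1.e-04 -1.e+00] [-0.36 -0.36 -0.04] 0.4031395004757246 14.999878713861108
```

View pics/w10.png

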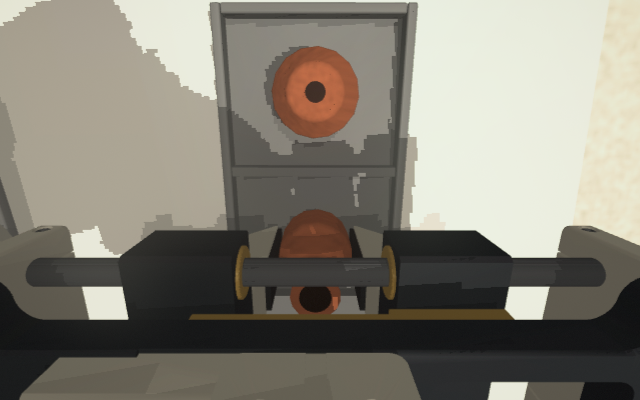

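The picture shows the whorl upright and centred at (315,92) in the leftmost compartment. The flask is held just above the second one. Lowering to contact.

{"op": "step_arm", "data": {
  "fingers": [29, 29, 29, 29, 29, 29, 29, 29, 29, 29],
  "delta_pos": [
    [0, 0, -0.3],
    [0, 0, -0.6],
    [0, 0, -0.9],
    [0, 0, -1.1],
    [0, 0, -1.3],
    [0, 0, -1.5],
    [0, 0, -1.7],
    [0, 0, -1.8],
    [0, 0, -1.8],
    [0, 0, -1.8]
  ],
  "rotation": [
    [0, 0, 0],
    [0, 0, 0],
    [0, 0, 0],
    [0, 0, 0],
    [0, 0, 0],
    [0, 0, 0],
    [0, 0, 0],
    [0, 0, 0],
    [0, 0, 0],
    [0, 0, 0]
  ]
}}

```text
time: 19.75
eef_pos: [0.6603, 0.0118, -0.0177]
tcp_rot: [[0.066, 0.998, 0.0], [0.998, -0.066, -0.0], [-0.0, 0.0, -1.0]]
wrist_force: [-2.2, 0.1, 4.2]
grip_width: 0.403
gripper_force: 15.0
```

Contact at about 4 N. I'll release, opening a little, then rise above the flask.

{"op": "step_arm", "data": {
  "fingers": [39, 42, 45, 47, 47, 47, 47, 47, 47, 47],
  "delta_pos": [
    [0, 0, 0.3],
    [0, 0, 0.3],
    [0, 0, 0.3],
    [0, 0, 0.3],
    [0, 0, 0.3],
    [0, 0, 2],
    [0, 0, 8],
    [0, 0, 20],
    [0, 0, 40],
    [0, 0, 65]
  ],
  "rotation": [
    [0, 0, 0],
    [0, 0, 0],
    [0, 0, 0],
    [0, 0, 0],
    [0, 0, 0],
    [0, 0, 0],
    [0, 0, 0],
    [0, 0, 0],
    [0, 0, 0],
    [0, 0, 0]
  ]
}}

```text
time: 20.58
eef_pos: [0.6591, 0.0118, 0.0472]
tcp_rot: [[0.065, 0.998, -0.002], [0.998, -0.065, 0.0], [0.0, -0.002, -1.0]]
wrist_force: [0.1, -0.3, 0.3]
grip_width: 0.512
gripper_force: 0.0
```

```bash
python3 chk.py 660.3 11.6 64 76; python3 st.py
```

```text
832 ((660.759765625, 11.913617134094238), 10.280855178833008) ((660.51318359375, 11.869010925292969), (20.335220336914062, 19.484363555908203), 86.00711059570312) zmax 0.07251359193051138
20.63 [ 26.   43.8 -43.6  92.4  34.5  57.5 -32.2] [663.4  12.7  53.7] y az -3.75 [ 6.5e-03  6.0e-04 -1.0e+00] [2.13 0.71 2.86] 0.5140538148337686 0.0
```

{"op": "step_arm", "data": {
  "fingers": [50, 60, 70, 80, 80, 80, 80, 80, 80, 80],
  "delta_pos": [
    [-8, 0, 25],
    [-28, -8, 33],
    [-60, -18, 33],
    [-90, -30, 33],
    [-120, -42, 33],
    [-150, -54, 33],
    [-175, -66, 33],
    [-193, -76, 33],
    [-203, -81.5, 33],
    [-203, -81.5, 33]
  ],
  "rotation": [
    [0, 0, 0],
    [0, 0, 1],
    [0, 0, 2],
    [0, 0, 3],
    [0, 0, 3.5],
    [0, 0, 3.5],
    [0, 0, 3.5],
    [0, 0, 3.5],
    [0, 0, 3.5],
    [0, 0, 3.5]
  ],
  "grip_force": 30
}}

```text
time: 21.47
eef_pos: [0.4549, -0.0718, 0.0805]
tcp_rot: [[0.007, 1.0, -0.001], [1.0, -0.007, -0.003], [-0.003, -0.001, -1.0]]
wrist_force: [-0.8, -0.4, 0.1]
grip_width: 0.871
gripper_force: 0.0
```

```bash
python3 chk.py 457 -70 79 90;python3 chk.py 457 -70 70 90; python3 st.py
```

```text
1990 ((457.1183166503906, -70.398681640625), 21.47606658935547) ((456.8506774902344, -69.87887573242188), (31.450851440429688, 31.027189254760742), 89.64398193359375) zmax 0.08326963390907852
2280 ((456.89111328125, -70.04821014404297), 23.197284698486328) ((456.7317810058594, -69.68511962890625), (34.86539077758789, 32.86455535888672), 1.17682945728302) zmax 0.08326555052761753
21.57 [ 49.3  25.2 -52.3 119.7  27.3  47.5 -19.6] [458.3 -70.1  80.9] y az -0.3 [ 0.0021 -0.001  -1.    ] [0.11 1.09 0.09] 0.873359596332751 0.0
```

{"op": "step_arm", "data": {
  "fingers": [80, 80, 80, 80, 80, 80, 80, 80, 80, 80],
  "delta_pos": [
    [0, 0, -10],
    [0, 0, -25],
    [0, 0, -40],
    [0, 0, -52],
    [0, 0, -60],
    [0, 0, -65],
    [0, 0, -68],
    [0, 0, -69],
    [0, 0, -69],
    [0, 0, -69]
  ],
  "rotation": [
    [0, 0, 0],
    [0, 0, 0],
    [0, 0, 0],
    [0, 0, 0],
    [0, 0, 0],
    [0, 0, 0],
    [0, 0, 0],
    [0, 0, 0],
    [0, 0, 0],
    [0, 0, 0]
  ]
}}

```text
time: 22.4
eef_pos: [0.4577, -0.0697, 0.0113]
tcp_rot: [[0.005, 1.0, 0.001], [1.0, -0.005, -0.0], [-0.0, 0.001, -1.0]]
wrist_force: [-0.6, 0.8, -0.2]
grip_width: 0.87
gripper_force: 0.0
```

{"op": "step_arm", "data": {
  "fingers": [70, 62, 55, 50, 46, 42, 38, 34, 28, 28],
  "delta_pos": [
    [0, 0, 0],
    [0, 0, 0],
    [0, 0, 0],
    [0, 0, 0],
    [0, 0, 0],
    [0, 0, 0],
    [0, 0, 0],
    [0, 0, 0],
    [0, 0, 0],
    [0, 0, 0]
  ],
  "rotation": [
    [0, 0, 0],
    [0, 0, 0],
    [0, 0, 0],
    [0, 0, 0],
    [0, 0, 0],
    [0, 0, 0],
    [0, 0, 0],
    [0, 0, 0],
    [0, 0, 0],
    [0, 0, 0]
  ]
}}

```text
time: 23.23
eef_pos: [0.4571, -0.0697, 0.0109]
tcp_rot: [[0.005, 1.0, -0.0], [1.0, -0.005, -0.0], [-0.0, -0.0, -1.0]]
wrist_force: [-0.9, -0.3, 0.5]
grip_width: 0.406
gripper_force: 29.8
```

{"op": "step_arm", "data": {
  "fingers": [28, 28, 28, 28, 28, 28, 28, 28, 28, 28],
  "delta_pos": [
    [0, 0, 1],
    [0, 0, 2],
    [0, 0, 3],
    [0, 0, 4],
    [0, 0, 5],
    [0, 0, 5],
    [0, 0, 5],
    [0, 0, 5],
    [0, 0, 5],
    [0, 0, 5]
  ],
  "rotation": [
    [0, 0, 0],
    [0, 0, 0],
    [0, 0, 0],
    [0, 0, 0],
    [0, 0, 0],
    [0, 0, 0],
    [0, 0, 0],
    [0, 0, 0],
    [0, 0, 0],
    [0, 0, 0]
  ]
}}

```text
time: 24.07
eef_pos: [0.4572, -0.0697, 0.0159]
tcp_rot: [[0.005, 1.0, -0.0], [1.0, -0.005, 0.0], [0.0, -0.0, -1.0]]
wrist_force: [0.1, -0.5, -2.2]
grip_width: 0.403
gripper_force: 29.7
```

```bash
python3 st.py; python3 - <<'E'
from h import *
a,d,W=cloud('wrist')
m=env.masks_of('wrist','weight_mid')
for k in m: print(k['confidence'],k['extent'],np.nanpercentile(W[k['region']][:,2],[50,90]))
cv2.imwrite('pics/c11.png',cv2.resize(a[170:330,200:440],None,fx=3,fy=3,interpolation=cv2.INTER_CUBIC)[...,::-1])
E
```

```text
24.07 [ 43.6  31.4 -46.  121.8  35.   40.8 -26. ] [457.2 -69.7  15.9] y az -0.26 [-0.  0. -1.] [ 0.13 -0.51 -2.22] 0.40312530316365996 29.690637295134366
0.88 [277.9, 196.2, 73.2, 108.6] [0.07715998 0.08728382]
0.44 [247.1, 16.2, 133.5, 141.3] [0.02231515 0.02754918]
```

View pics/c11.png

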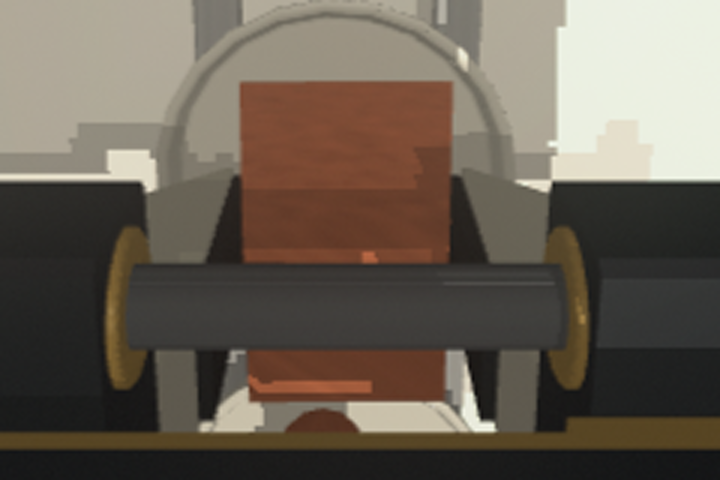

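The picture shows the weight held squarely between the pads, lifted 5 mm (fz −2.2 N). Carrying it over.

{"op": "step_arm", "data": {
  "fingers": [28, 28, 28, 28, 28, 28, 28, 28, 28, 28],
  "delta_pos": [
    [0, 0, 6],
    [0, 0, 14],
    [0, 0, 24],
    [0, 0, 35],
    [0, 0, 45],
    [5, 0, 52],
    [15, 0, 55],
    [30, 0, 55],
    [50, 0, 55],
    [70, 0, 55]
  ],
  "rotation": [
    [0, 0, 0],
    [0, 0, 0],
    [0, 0, 0],
    [0, 0, 0],
    [0, 0, 0],
    [0, 0, 0],
    [0, 0, 0],
    [0, 0, 0],
    [0, 0, 0],
    [0, 0, 0]
  ]
}}

```text
time: 25.0
eef_pos: [0.5288, -0.0703, 0.0713]
tcp_rot: [[0.005, 1.0, 0.001], [1.0, -0.005, -0.001], [-0.001, 0.001, -1.0]]
wrist_force: [-0.4, -0.9, -1.3]
grip_width: 0.407
gripper_force: 29.7
```

{"op": "step_arm", "data": {
  "fingers": [28, 28, 28, 28, 28, 28, 28, 28, 28, 28],
  "delta_pos": [
    [22, 0, 0],
    [45, 0, 0],
    [66, 0, 0],
    [86, 1, 0],
    [102, 1, 0],
    [114, 1.5, 0],
    [122, 1.5, 0],
    [126, 1.5, 0],
    [127.6, 1.5, 0],
    [127.6, 1.5, 0]
  ],
  "rotation": [
    [0, 0, 0],
    [0, 0, -1],
    [0, 0, -2],
    [0, 0, -3],
    [0, 0, -3.5],
    [0, 0, -3.5],
    [0, 0, -3.5],
    [0, 0, -3.5],
    [0, 0, -3.5],
    [0, 0, -3.5]
  ]
}}

```text
time: 25.83
eef_pos: [0.6546, -0.0682, 0.0707]
tcp_rot: [[0.066, 0.998, -0.001], [0.998, -0.066, 0.0], [0.0, -0.001, -1.0]]
wrist_force: [0.1, -0.3, -1.9]
grip_width: 0.403
gripper_force: 29.7
```

{"op": "step_arm", "data": {
  "fingers": [28, 28, 28, 28, 28, 28, 28, 28, 28, 28],
  "delta_pos": [
    [0, 0, -12],
    [0, 0, -26],
    [0, 0, -40],
    [0, 0, -52],
    [0, 0, -61],
    [0, 0, -67],
    [0, 0, -71],
    [0, 0, -74],
    [0, 0, -75],
    [0, 0, -75]
  ],
  "rotation": [
    [0, 0, 0],
    [0, 0, 0],
    [0, 0, 0],
    [0, 0, 0],
    [0, 0, 0],
    [0, 0, 0],
    [0, 0, 0],
    [0, 0, 0],
    [0, 0, 0],
    [0, 0, 0]
  ]
}}

```text
time: 26.67
eef_pos: [0.655, -0.0681, -0.0039]
tcp_rot: [[0.066, 0.998, 0.0], [0.998, -0.066, 0.0], [0.0, 0.0, -1.0]]
wrist_force: [0.8, -0.1, -3.1]
grip_width: 0.405
gripper_force: 29.7
```

{"op": "step_arm", "data": {
  "fingers": [28, 28, 28, 28, 28, 28, 28, 28, 28, 28],
  "delta_pos": [
    [0, 0, -0.3],
    [0, 0, -0.6],
    [0, 0, -0.8],
    [0, 0, -1.0],
    [0, 0, -1.2],
    [0, 0, -1.4],
    [0, 0, -1.6],
    [0, 0, -1.8],
    [0, 0, -1.8],
    [0, 0, -1.8]
  ],
  "rotation": [
    [0, 0, 0],
    [0, 0, 0],
    [0, 0, 0],
    [0, 0, 0],
    [0, 0, 0],
    [0, 0, 0],
    [0, 0, 0],
    [0, 0, 0],
    [0, 0, 0],
    [0, 0, 0]
  ]
}}

```text
time: 27.5
eef_pos: [0.6548, -0.0682, -0.0059]
tcp_rot: [[0.066, 0.998, -0.0], [0.998, -0.066, 0.0], [0.0, -0.0, -1.0]]
wrist_force: [-0.5, 0.3, -2.4]
grip_width: 0.406
gripper_force: 29.7
```

Not in contact yet, so I'll go on gently.

{"op": "step_arm", "data": {
  "fingers": [28, 28, 28, 28, 28, 28, 28, 28, 28, 28],
  "delta_pos": [
    [0, 0, -0.2],
    [0, 0, -0.4],
    [0, 0, -0.6],
    [0, 0, -0.7],
    [0, 0, -0.7],
    [0, 0, -0.7],
    [0, 0, -0.7],
    [0, 0, -0.7],
    [0, 0, -0.7],
    [0, 0, -0.7]
  ],
  "rotation": [
    [0, 0, 0],
    [0, 0, 0],
    [0, 0, 0],
    [0, 0, 0],
    [0, 0, 0],
    [0, 0, 0],
    [0, 0, 0],
    [0, 0, 0],
    [0, 0, 0],
    [0, 0, 0]
  ]
}}

```text
time: 28.33
eef_pos: [0.6549, -0.0682, -0.0061]
tcp_rot: [[0.066, 0.998, 0.0], [0.998, -0.066, -0.0], [-0.0, 0.0, -1.0]]
wrist_force: [-2.2, -0.6, 5.1]
grip_width: 0.407
gripper_force: 30.1
```

{"op": "step_arm", "data": {
  "fingers": [38, 41, 45, 50, 54, 54, 54, 54, 54, 54],
  "delta_pos": [
    [0, 0, 0.3],
    [0, 0, 0.3],
    [0, 0, 0.3],
    [0, 0, 0.3],
    [0, 0, 0.3],
    [0, 0, 2],
    [0, 0, 8],
    [0, 0, 20],
    [0, 0, 40],
    [0, 0, 60]
  ],
  "rotation": [
    [0, 0, 0],
    [0, 0, 0],
    [0, 0, 0],
    [0, 0, 0],
    [0, 0, 0],
    [0, 0, 0],
    [0, 0, 0],
    [0, 0, 0],
    [0, 0, 0],
    [0, 0, 0]
  ],
  "grip_force": 15
}}

```text
time: 29.17
eef_pos: [0.6545, -0.068, 0.0546]
tcp_rot: [[0.065, 0.998, -0.001], [0.998, -0.065, 0.0], [0.0, -0.001, -1.0]]
wrist_force: [0.3, 0.3, -0.4]
grip_width: 0.585
gripper_force: 0.0
```

```bash
python3 chk.py 654.9 -68.2 62 72; python3 st.py
```

```text
2159 ((655.27197265625, -68.76473236083984), 21.952781677246094) ((655.0430908203125, -68.78596496582031), (31.580286026000977, 31.070329666137695), 86.49800109863281) zmax 0.06617730167409726
29.22 [ 33.2  43.2 -43.8  92.6  34.1  57.9 -25.1] [657.9 -67.7  59.6] y az -3.75 [ 6.3e-03 -2.0e-04 -1.0e+00] [ 1.27 -0.14  3.79] 0.5879419398265454 0.0
```

{"op": "step_arm", "data": {
  "fingers": [60, 65, 70, 80, 80, 80, 80, 80, 80, 80],
  "delta_pos": [
    [-8, 0, 20],
    [-28, -8, 26],
    [-60, -20, 26],
    [-90, -34, 26],
    [-120, -48, 26],
    [-150, -62, 26],
    [-175, -75, 26],
    [-193, -85, 26],
    [-202.4, -90.4, 26],
    [-202.4, -90.4, 26]
  ],
  "rotation": [
    [0, 0, 0],
    [0, 0, 1],
    [0, 0, 2],
    [0, 0, 3],
    [0, 0, 3.7],
    [0, 0, 3.7],
    [0, 0, 3.7],
    [0, 0, 3.7],
    [0, 0, 3.7],
    [0, 0, 3.7]
  ]
}}

```text
time: 30.05
eef_pos: [0.4501, -0.1609, 0.08]
tcp_rot: [[0.004, 1.0, -0.002], [1.0, -0.004, -0.003], [-0.003, -0.002, -1.0]]
wrist_force: [0.1, 0.9, -1.0]
grip_width: 0.87
gripper_force: 0.0
```

```bash
python3 chk.py 452.5 -155 48 60; python3 chk.py 452.5 -150 34 60;python3 st.py
```

```text
1703 ((451.8993835449219, -159.0866241455078), 18.87749671936035) ((452.06341552734375, -159.16326904296875), (36.81373977661133, 36.824127197265625), 51.70754623413086) zmax 0.052924272279529096
2536 ((451.72149658203125, -151.5559539794922), 28.181364059448242) ((449.3241271972656, -153.3712921142578), (41.22010803222656, 53.469322204589844), 25.712305068969727) zmax 0.05270478860842641
30.15 [ 58.5  26.7 -51.2 117.5  28.   48.4  -9. ] [ 453.3 -159.    80.4] y az -0.11 [ 0.0018 -0.0011 -1.    ] [0.21 0.59 0.38] 0.8756280303909458 0.0
```

View pics/last.png

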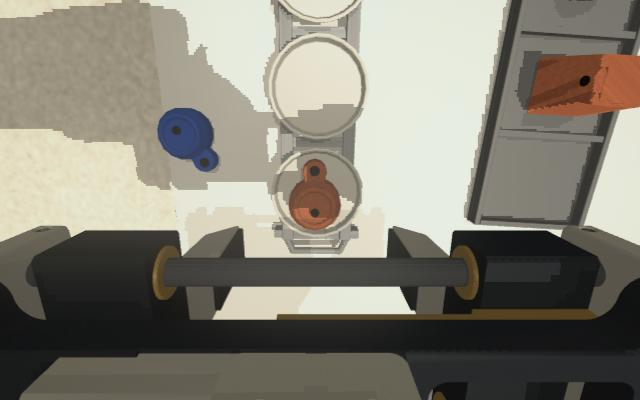

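The picture shows the lamp with its body at (315,205) and its spout pointing left (+y), at (315,170). The fingers straddle it and the blue one is clear.

{"op": "step_arm", "data": {
  "fingers": [80, 80, 80, 80, 80, 80, 80, 80, 80, 80],
  "delta_pos": [
    [0, 0, -10],
    [0, 0, -25],
    [0, 0, -40],
    [0, 0, -54],
    [0, 0, -66],
    [0, 0, -74],
    [0, 0, -79],
    [0, 0, -82],
    [0, 0, -83],
    [0, 0, -83]
  ],
  "rotation": [
    [0, 0, 0],
    [0, 0, 0],
    [0, 0, 0],
    [0, 0, 0],
    [0, 0, 0],
    [0, 0, 0],
    [0, 0, 0],
    [0, 0, 0],
    [0, 0, 0],
    [0, 0, 0]
  ]
}}

```text
time: 30.98
eef_pos: [0.4528, -0.1585, -0.0034]
tcp_rot: [[0.001, 1.0, 0.0], [1.0, -0.001, 0.0], [0.0, 0.0, -1.0]]
wrist_force: [-0.1, -0.2, 0.7]
grip_width: 0.871
gripper_force: 0.0
```

{"op": "step_arm", "data": {
  "fingers": [70, 62, 55, 50, 46, 42, 38, 34, 32, 32],
  "delta_pos": [
    [0, 0, 0],
    [0, 0, 0],
    [0, 0, 0],
    [0, 0, 0],
    [0, 0, 0],
    [0, 0, 0],
    [0, 0, 0],
    [0, 0, 0],
    [0, 0, 0],
    [0, 0, 0]
  ],
  "rotation": [
    [0, 0, 0],
    [0, 0, 0],
    [0, 0, 0],
    [0, 0, 0],
    [0, 0, 0],
    [0, 0, 0],
    [0, 0, 0],
    [0, 0, 0],
    [0, 0, 0],
    [0, 0, 0]
  ]
}}

```text
time: 31.82
eef_pos: [0.4524, -0.1587, -0.0035]
tcp_rot: [[0.001, 1.0, -0.0], [1.0, -0.001, -0.0], [-0.0, -0.0, -1.0]]
wrist_force: [0.3, 0.3, 2.1]
grip_width: 0.447
gripper_force: 15.0
```

{"op": "step_arm", "data": {
  "fingers": [32, 32, 32, 32, 32, 32, 32, 32, 32, 32],
  "delta_pos": [
    [0, 0, 4],
    [0, 0, 10],
    [0, 0, 18],
    [0, 0, 28],
    [0, 0, 38],
    [0, 0, 48],
    [0, 0, 56],
    [0, 0, 60],
    [0, 0, 60],
    [0, 0, 60]
  ],
  "rotation": [
    [0, 0, 0],
    [0, 0, 0],
    [0, 0, 0],
    [0, 0, 0],
    [0, 0, 0],
    [0, 0, 0],
    [0, 0, 0],
    [0, 0, 0],
    [0, 0, 0],
    [0, 0, 0]
  ]
}}

```text
time: 32.65
eef_pos: [0.4524, -0.1589, 0.0567]
tcp_rot: [[0.001, 1.0, 0.0], [1.0, -0.001, -0.0], [-0.0, 0.0, -1.0]]
wrist_force: [-0.0, -0.3, -0.6]
grip_width: 0.447
gripper_force: 15.0
```

```bash
python3 - <<'E'
from h import *
a,d,W=cloud('wrist')
for k in env.masks_of('wrist','lamp_mid'):
    p=W[k['region']]; print(k['confidence'],k['extent'],np.nanpercentile(p,[2,50,98],axis=0).round(4).tolist())
cv2.imwrite('pics/c12.png',cv2.resize(a[150:330,200:440],None,fx=3,fy=3,interpolation=cv2.INTER_CUBIC)[...,::-1])
E
python3 st.py
```

```text
0.86 [274.9, 182.6, 77.2, 108.0] [[0.4349, -0.1583, 0.096], [0.4526, -0.1451, 0.1084], [0.4702, -0.1246, 0.1126]]
0.79 [141.1, 106.9, 70.2, 72.7] [[0.3303, -0.1319, 0.0113], [0.3519, -0.1064, 0.0276], [0.3674, -0.0863, 0.0306]]
32.75 [ 56.7  28.9 -49.2 118.4  30.6  46.  -11.1] [ 452.  -158.6   56.1] y az -0.07 [-7.e-04  2.e-04 -1.e+00] [-0.1  -0.26 -0.35] 0.449422722096736 14.993118811980821
```

View pics/c12.png

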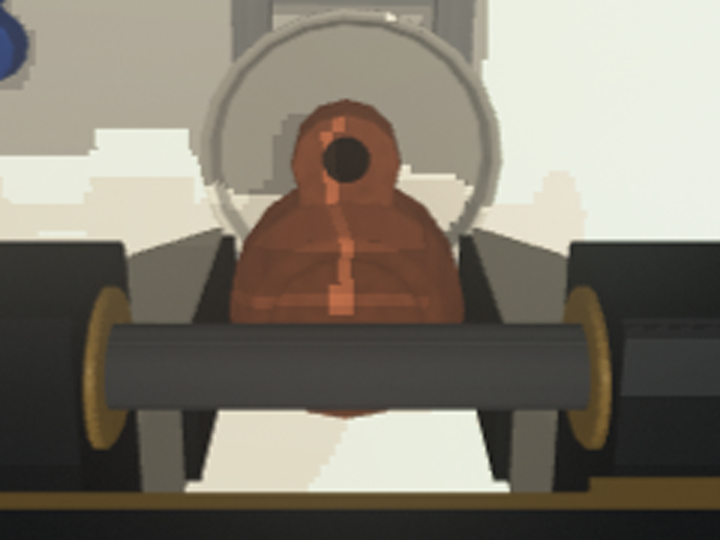

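The picture shows the lamp held level, spout to the left. Carrying it to the rightmost compartment.

{"op": "step_arm", "data": {
  "fingers": [32, 32, 32, 32, 32, 32, 32, 32, 32, 32],
  "delta_pos": [
    [10, 0, 0],
    [27, 0, 0],
    [50, 0, 0],
    [75, 0, 0],
    [100, 1, 0],
    [125, 2, 0],
    [150, 3.4, 0],
    [172, 3.4, 0],
    [187, 3.4, 0],
    [194, 3.4, 0]
  ],
  "rotation": [
    [0, 0, 0],
    [0, 0, -1],
    [0, 0, -2],
    [0, 0, -3],
    [0, 0, -3.8],
    [0, 0, -3.8],
    [0, 0, -3.8],
    [0, 0, -3.8],
    [0, 0, -3.8],
    [0, 0, -3.8]
  ]
}}

```text
time: 33.58
eef_pos: [0.6489, -0.1541, 0.0555]
tcp_rot: [[0.067, 0.998, 0.001], [0.998, -0.067, 0.001], [0.001, 0.001, -1.0]]
wrist_force: [-0.6, 1.1, -0.9]
grip_width: 0.445
gripper_force: 15.0
```

{"op": "step_arm", "data": {
  "fingers": [32, 32, 32, 32, 32, 32, 32, 32, 32, 32],
  "delta_pos": [
    [2.7, 0, -8],
    [2.7, 0, -22],
    [2.7, 0, -37],
    [2.7, 0, -50],
    [2.7, 0, -60],
    [2.7, 0, -67],
    [2.7, 0, -71],
    [2.7, 0, -74],
    [2.7, 0, -75.5],
    [2.7, 0, -75.5]
  ],
  "rotation": [
    [0, 0, 0],
    [0, 0, 0],
    [0, 0, 0],
    [0, 0, 0],
    [0, 0, 0],
    [0, 0, 0],
    [0, 0, 0],
    [0, 0, 0],
    [0, 0, 0],
    [0, 0, 0]
  ]
}}

```text
time: 34.42
eef_pos: [0.6493, -0.1553, -0.0189]
tcp_rot: [[0.067, 0.998, 0.0], [0.998, -0.067, -0.0], [0.0, 0.0, -1.0]]
wrist_force: [-0.4, -0.6, -0.5]
grip_width: 0.447
gripper_force: 15.0
```

{"op": "step_arm", "data": {
  "fingers": [32, 32, 32, 32, 32, 32, 32, 32, 32, 32],
  "delta_pos": [
    [0, 0, -0.3],
    [0, 0, -0.6],
    [0, 0, -0.9],
    [0, 0, -1.1],
    [0, 0, -1.3],
    [0, 0, -1.5],
    [0, 0, -1.7],
    [0, 0, -1.8],
    [0, 0, -1.8],
    [0, 0, -1.8]
  ],
  "rotation": [
    [0, 0, 0],
    [0, 0, 0],
    [0, 0, 0],
    [0, 0, 0],
    [0, 0, 0],
    [0, 0, 0],
    [0, 0, 0],
    [0, 0, 0],
    [0, 0, 0],
    [0, 0, 0]
  ]
}}

```text
time: 35.25
eef_pos: [0.6492, -0.1553, -0.0205]
tcp_rot: [[0.067, 0.998, 0.0], [0.998, -0.067, -0.0], [-0.0, 0.0, -1.0]]
wrist_force: [-1.3, -0.2, 4.7]
grip_width: 0.441
gripper_force: 15.0
```

Contact; releasing.

{"op": "step_arm", "data": {
  "fingers": [43, 45, 48, 50, 50, 50, 50, 50, 50, 50],
  "delta_pos": [
    [0, 0, 0.3],
    [0, 0, 0.3],
    [0, 0, 0.3],
    [0, 0, 0.3],
    [0, 0, 0.3],
    [0, 0, 2],
    [0, 0, 8],
    [0, 0, 20],
    [0, 0, 40],
    [0, 0, 65]
  ],
  "rotation": [
    [0, 0, 0],
    [0, 0, 0],
    [0, 0, 0],
    [0, 0, 0],
    [0, 0, 0],
    [0, 0, 0],
    [0, 0, 0],
    [0, 0, 0],
    [0, 0, 0],
    [0, 0, 0]
  ]
}}

```text
time: 36.08
eef_pos: [0.6481, -0.1549, 0.0444]
tcp_rot: [[0.067, 0.998, -0.002], [0.998, -0.067, 0.001], [0.001, -0.002, -1.0]]
wrist_force: [1.4, 0.5, -0.0]
grip_width: 0.542
gripper_force: 0.0
```

{"op": "step_arm", "data": {
  "fingers": [50, 50, 50, 50, 50, 50, 50, 50, 50, 50],
  "delta_pos": [
    [0, 0, 30],
    [-10, 5, 65],
    [-25, 20, 100],
    [-40, 40, 135],
    [-55, 60, 170],
    [-70, 80, 200],
    [-85, 100, 225],
    [-100, 115, 240],
    [-110, 125, 250],
    [-110, 125, 250]
  ],
  "rotation": [
    [0, 0, 0],
    [0, 0, 0],
    [0, 0, 0],
    [0, 0, 0],
    [0, 0, 0],
    [0, 0, 0],
    [0, 0, 0],
    [0, 0, 0],
    [0, 0, 0],
    [0, 0, 0]
  ]
}}

```text
time: 36.92
eef_pos: [0.5388, -0.0262, 0.2982]
tcp_rot: [[0.062, 0.998, 0.005], [0.998, -0.062, -0.002], [-0.002, 0.005, -1.0]]
wrist_force: [0.9, 2.0, 0.1]
grip_width: 0.546
gripper_force: 0.0
```

```bash
python3 chk.py 649.6 -148.1 25 38; python3 chk.py 665.5 91.4 25 42;python3 chk.py 660.2 11.6 62 80;python3 chk.py 654.9 -68.2 60 72; cp last.png /dev/null 2>/dev/null; python3 st.py
```

```text
244 ((656.4486083984375, -141.68841552734375), 22.193639755249023) ((658.0009155273438, -138.09849548339844), (27.75554084777832, 39.822113037109375), 65.41867065429688) zmax 0.035928600405190136
719 ((666.0149536132812, 91.4741439819336), 20.74444007873535) ((665.6943969726562, 91.14192199707031), (39.75933837890625, 40.80579376220703), 86.03594970703125) zmax 0.0404831988746426
182 ((660.9368896484375, 11.721773147583008), 10.366287231445312) ((660.3551025390625, 11.8720703125), (19.090473175048828, 19.627304077148438), 43.75730895996094) zmax 0.0728215354152225
491 ((655.4046630859375, -68.9383544921875), 21.817657470703125) ((655.214111328125, -68.86924743652344), (31.37006950378418, 32.011390686035156), 86.23334503173828) zmax 0.06676317413445845
37.12 [ 46.6  18.1 -56.9  96.4  15.7  74.1 -17.3] [539.2 -31.6 293.7] y az -3.95 [-4.e-04 -6.e-04 -1.e+00] [-0.69  0.67 -0.1 ] 0.5463460944864218 0.0
```

View pics/last.png

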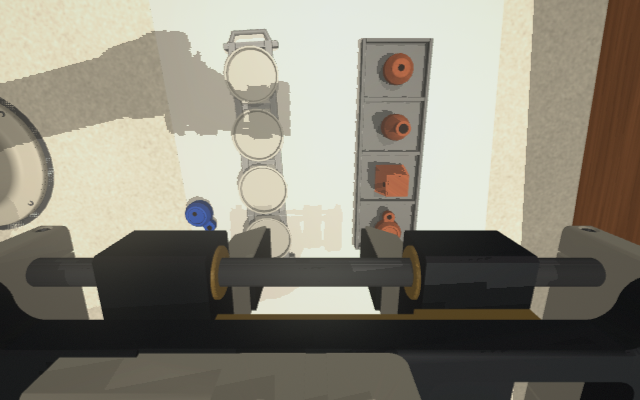

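The picture shows the whorl, flask and weight standing in compartments 1–3. The lamp at (388,225) is partly behind a finger, so I'll check it with the fixed cameras.

```bash
python3 - <<'E'
from h import *
a,_,T=cloud('top'); b,_,S=cloud('scene')
for c,W in (('top',T),('scene',S)):
    P=W.reshape(-1,3)
    p=P[(abs(P[:,0]-.6496)<.04)&(abs(P[:,1]+.148)<.035)&(P[:,2]>.019)&(P[:,2]<.06)]
    q=(p[:,:2]*1000).astype(np.float32); print(c,len(q),cv2.minEnclosingCircle(q),p[:,2].max())
    for n in('jar','loupe','brush'):
        for m in env.masks_of(c,n)[:1]: print(n,m['extent'],np.nanmedian(W[m['region']],0).round(3))
cv2.imwrite('pics/c13.png',cv2.resize(b[180:320,270:450],None,fx=4,fy=4,interpolation=cv2.INTER_CUBIC)[...,::-1])
E
```

```text
top 53 ((658.3326416015625, -172.45306396484375), 30.97796058654785) 0.04242527228185411
loupe [180.7, 213.1, 13.7, 8.4] [0.453 0.41  0.032]
brush [416.3, 179.0, 32.4, 47.6] [ 0.517 -0.406  0.017]
scene 338 ((648.8433837890625, -148.15301513671875), 27.759136199951172) 0.037177398720271926
jar [465.6, 128.7, 32.9, 26.4] [0.621 0.41  0.043]
loupe [428.5, 104.1, 17.8, 17.2] [0.459 0.407 0.029]
brush [153.6, 285.3, 74.8, 44.4] [ 0.526 -0.404  0.018]
```

View pics/c13.png

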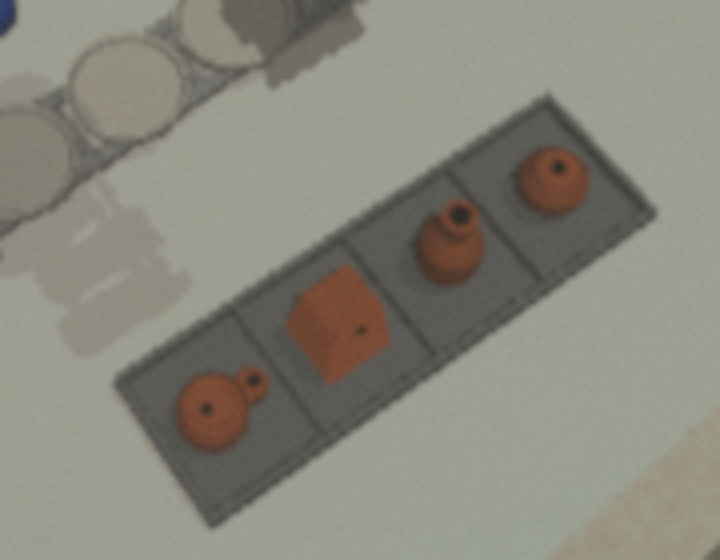

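The picture shows all four finds upright and centred. The lamp measures (648.8, −148.2) against a target of (649.6, −148.1), and the bystanders have not moved. Handing in.

```bash
python3 -c "
from station import env
print(env.finish_job())"
```

```text
the job is handed in; nothing more can be done
None
```

The job is handed in: whorl, flask, weight and lamp stand upright in the tray in register order, all set down gently and measured within about 1 mm of their compartment centres; the jar, loupe, brush and blue lamp were left alone.

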